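Turn over the cork-backed tile against the marble ledge and set the shaker on it

ROBOT

A 7-joint arm with a two-finger parallel gripper is mounted at the origin on the work surface. World frame = base frame: x ahead of the robot, y to its left, z up, the work surface at z = 0. Lengths are in m, angles in rad, forces in N, time in s.
With the tool pointing down it reaches from about 0.4 to 0.85 m from the base axis. Payload 4.5 kg.
Tool frame: the origin (TCP) lies midway between the tips of the shut fingers; the grasp point (between the pads) lies 19 mm behind it (r.grasp_offset is the x of the grasp point in the tool frame, in m); x points along the fingers, y is the direction in which the jaws open and shut, and the axes are right-handed (so a half turn about x gives the same grasp; the last joint's range is limited). The gripper opens to 85 mm and grips with 20 to 120 N. Pads are 22 mm wide; open, the fingers measure 114 mm over their backs; the gripper's body (76 mm by 85 mm) begins 54 mm behind the grasp point. The pads swing forward as they close: fully open they stand 13 mm farther back than shut.
Start: joints at [-1.225, 0.689, -0.195, 1.565, 0.157, 0.902, -0.215], TCP at [0.192, 0.595, 0.231] pointing down, gripper open.
Joint ranges: [-3.01, 3.01], [-0.46, 2.08], [-1.47, 1.51], [0.13, 2.56], [-1, 4.14], [0.04, 2.09], [-2.66, 2.66]. Speed limits (rad/s): [2.57, 2.57, 3.14, 3.14, 3.14, 3.14, 3.14].

INTERFACE

Orientations are given as a unit quaternion [x, y, z, w].
In Python, from station import r, optics, sign_off gives the robot as it stands. The module is installed in compiled form; this text tells all that it offers.
- The arm moves only by the tool servo_tool, never from a script. Its arguments are lists of equal length, an entry for each row: "linear": the shift along the world's x, y, z normalised to -1 to 1, where 1 is 60 cm, a list of three; "dr": the turn, a rotation vector about the world's x, y, z normalised to -1 to 1, where 1 is 180 degrees, a list of three. In form: {"linear": [[dx, dy, dz], ...], "dr": [[rx, ry, rz], ...]}. A call has 1 to 12 rows; each row is the pose to reach, as a shift and turn from the pose commanded when the call began, turning the shorter way round; what a row does not reach only later rows make up. A row lasts 1/10 s, in which the tool goes at most 50 mm and 8.59 degrees, less where a joint would pass 70% of its speed; a pose out of reach is approached as far as the arm can. A call with a number of a shift or a turn outside -1 to 1 is refused whole. A call with a gripper value outside its range is refused whole. "gripper" is the gripper's target within -1 to 1 (fully open at 1, half-way at 0, shut at -1), set as the call begins (left out, the last holds). The fingers move at their own pace and stop on an object; "squeeze" is the grip in N (left out, the last holds). Time passes only in rows, so rows that repeat a pose let the fingers close. It gives the time, the measured TCP pose, the force and the opening at its end, in the units of the state.
- r.read_state(): the state, without advancing time (a new reading comes with each control period).
- optics.grab_frame(name): name is "scene" or "top" or "wrist"; returns a dict with "img" (384x512x3 uint8, red, green, blue), "fovy" (degrees; the focal length in pixels is half the picture's height over the tangent of half this angle, whatever the lens; pixels are square), "cx", "cy" (the principal point, pixels), "R" (3x3) and "t" (3): a world point X has camera coordinates R X + t. Camera axes: x right, y down, z forward; pixel columns grow to the right and rows downward; lengths in m; the calibration is good to about 2 mm. The wrist camera is an equidistant fisheye: a pixel r from the principal point sees the ray r / f radians off the axis. A picture is of the moment at which its call begins. There is no depth.
- sign_off(): hands the job in, once; it reports no verdict.
The state is a dict: "time_s": time; "joints": joint angles; "joint_vel": joint speeds; "joint_torque": joint torques, N m; "tcp_pos": TCP position; "tcp_rot": TCP orientation; "ft_force": force on the tool from outside, world axes, zero at the start; "ft_torque": the same for the moment, N m; "grip_width": finger opening in m.
Only numpy, scipy, OpenCV 4.12 (cv2) and the standard library are available. Lean on these libraries where they do the work, as an engineer would, in place of code of your own. Each camera call takes 0.05 s, during which the arm holds its last target. There are 200 camera calls.

TASK

The long blue-glazed tile on the counter was left face down, cork side up, after wiping. Turn it over against the marble ledge: stand it on one short end leaning against the ledge and let go, then take it again the other way and lay it down flat on the counter, blue glaze up, without letting it slap down. Then stand the shaker with the copper lid upright on the middle of the tile, let go, and leave the other shakers and the glasses as they are.

Things in the scene. Friction and masses are not known exactly. Their poses are not given: they have to be found in the camera images.
- tile_mid (a point): Centre of the tile: blue-glazed ceramic 150 x 64 x 9 with a cork sheet 142 x 56 x 4 on its back (13 thick in all, 0.15 to 0.3 kg); half-way through its thickness. x along the 150 side, y along the 64 side, z out of the cork: up at the start, down when turned over. Starts flat, x within 40 degrees of the ledge's x. Held by its long sides in a light grip (20 N) it pivots when an end is pressed on something.
- ledge: Raised marble-topped back ledge of the counter, fixed: an upright step 75 high, 1300 long, 270 deep, front face one smooth plane. Origin: on the counter, middle of the foot of the front face; x square into the ledge, away from the robot, y along it to the robot's left. Distance and angle vary. Glasses stand on it, none within 0.17 m of its middle.
- shaker_mid (a point): Centre (half-way up) of the shaker to set on the tile: an upright aluminium can 60 in diameter, 105 high, with a copper-coloured screw lid (the lid is the top 25), 0.14 to 0.28 kg. z up along its axis. It stands on the counter among three like it with plain aluminium lids.
- plain1_mid (a point): Centre (half-way up) of a shaker of the same shape with a plain aluminium lid, 60 in diameter, 105 high, on the counter: leave it.
- plain2_mid (a point): Centre (half-way up) of a shaker of the same shape with a plain aluminium lid, 60 in diameter, 105 high, on the counter: leave it.
- plain3_mid (a point): Centre (half-way up) of a shaker of the same shape with a plain aluminium lid, 60 in diameter, 105 high, on the counter: leave it.
- tumbler1_mid (a point): Centre of an upturned glass tumbler, 80 in diameter, 82 high, on the ledge: leave it.
- tumbler2_mid (a point): Centre of an upturned glass tumbler, 80 in diameter, 82 high, on the ledge: leave it.
- goblet1_mid (a point): Centre of a stemmed glass goblet, 86 in diameter, 118 high, on the ledge: leave it.
- goblet2_mid (a point): Centre of a stemmed glass goblet, 86 in diameter, 118 high, on the ledge: leave it.
- paper: Stack of blue sheets 300 x 400, 85 high, heavy and fixed, on the counter at the robot's left. Origin: centre of its underside.
Things that resemble listed ones, but are neither listed nor needed, are in the scene too. Of the things like the part that bears tile_mid, leave any that is yellow; of the rest the larger one is meant.

How it is judged:
By the outcome, as a careful person would: the job done as asked, in the order asked, and still so for the second after the job is handed in, with the robot touching nothing.
It also fails if it takes over 67 s, if anything falls off the work surface, if the arm or the gripper's body presses on something with over 40 N, if the wrist force passes 120 N, or if a joint passes its speed limit or range.

## Working session

There is one attempt and no reset: what is moved stays moved. The work goes in short steps, Python scripts to look and compute and a tool call to move; the robot and the scene stay as the last step left them, time stands still between calls to the robot, and variables do not carry over. Pictures are saved under pics/ and viewed, about 8 in all and at most 12, crops included, and the job is handed in when it is done.

Besides the shell and the picture viewer there is one more tool, called after "Request:" as name(argument=value, ...) on one line, values as JSON. servo_tool: Moves the arm, as the interface text tells. Its arguments: {"type":"object","properties":{"linear":{"type":"array"},"dr":{"type":"array"},"gripper":{"type":"number"},"squeeze":{"type":"number"}},"required":["linear","dr"]}

```bash
mkdir -p pics; ls; python3 - <<'E'
from station import r, optics
import cv2,numpy as np,json
s=r.read_state(); print({k:np.round(v,3).tolist() for k,v in s.items()}, r.grasp_offset)
a=[]
for n in("scene","top"):
    f=optics.grab_frame(n); np.savez(f"pics/{n}0.npz",**f); cv2.imwrite(f"pics/{n}0.png",f["img"][:,:,::-1])
    print(n,f["fovy"],f["cx"],f["cy"],np.round(f["R"],3).tolist(),np.round(f["t"],3).tolist())
E
```

```text
pics
{'time_s': 0.0, 'joints': [-1.225, 0.69, -0.195, 1.566, 0.157, 0.903, -0.215], 'joint_vel': [-0.0, -0.002, 0.0, -0.0, 0.0, -0.0, -0.001], 'joint_torque': [0.001, -53.962, -1.266, -15.854, 0.009, 0.009, -0.0], 'tcp_pos': [0.192, 0.594, 0.23], 'tcp_rot': [0.109, 0.699, -0.11, 0.698], 'ft_force': [-0.889, -0.37, 1.183], 'ft_torque': [0.011, 0.042, 0.054], 'grip_width': 0.085} -0.0187
scene 46.96127348168394 257.1826807282928 194.89426803486018 [[0.815, 0.579, -0.021], [0.393, -0.579, -0.715], [-0.426, 0.575, -0.699]] [-0.477, -0.076, 1.536]
top 54.04039694421358 256.2762818539239 188.8451699472396 [[0.005, -1.0, 0.022], [-0.982, -0.009, -0.189], [0.189, -0.02, -0.982]] [0.098, 0.535, 1.353]
```

View pics/scene0.png

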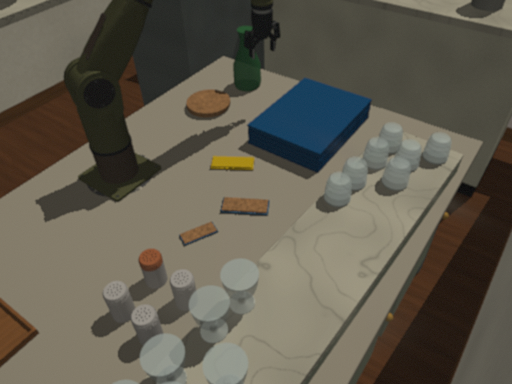

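View pics/top0.png

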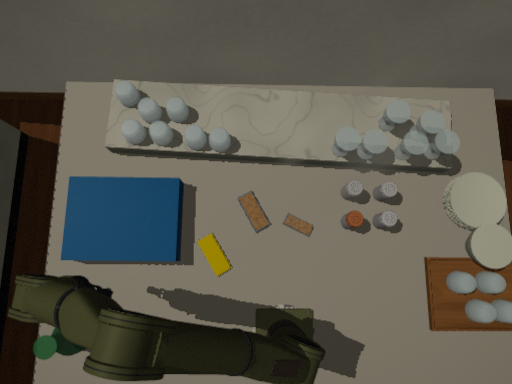

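The top view shows the big cork-up tile at (254,212), a smaller decoy at (298,224), a yellow tile at (214,255), the copper-lid shaker at (354,218), and the ledge front along rows 152-170. The scene view agrees.

```bash
cat > h.py <<'E'
import numpy as np, cv2
from scipy.spatial.transform import Rotation as Ro
def load(n): return dict(np.load(f"pics/{n}.npz"))
def foc(f): return f["img"].shape[0]/2/np.tan(np.radians(f["fovy"])/2)
def ray(f,uv,z):
    uv=np.atleast_2d(uv).astype(float); k=foc(f)
    d=np.c_[(uv[:,0]-f["cx"])/k,(uv[:,1]-f["cy"])/k,np.ones(len(uv))]@f["R"]
    c=-f["R"].T@f["t"]; s=(z-c[2])/d[:,2]
    return c+s[:,None]*d
def proj(f,X):
    p=np.atleast_2d(X)@f["R"].T+f["t"]; return p[:,:2]/p[:,2:]*foc(f)+[f["cx"],f["cy"]]
def snap(n,name):
    from station import optics
    f=optics.grab_frame(n); np.savez(f"pics/{name}.npz",**f); cv2.imwrite(f"pics/{name}.png",f["img"][:,:,::-1]); return f
def blobs(f,m,z,amin=20):
    out=[]
    cs,_=cv2.findContours(m.astype(np.uint8),cv2.RETR_EXTERNAL,cv2.CHAIN_APPROX_NONE)
    for c in cs:
        if cv2.contourArea(c)<amin: continue
        p=ray(f,c[:,0],z)[:,:2].astype(np.float32)
        (x,y),(w,h),a=cv2.minAreaRect(p); b=cv2.boxPoints(((x,y),(w,h),a))
        e=max((b[1]-b[0],b[2]-b[1]),key=lambda v:np.hypot(*v))
        out.append((c[:,0].mean(0).round(0),round(x,4),round(y,4),round(max(w,h),4),round(min(w,h),4),round(np.degrees(np.arctan2(e[1],e[0]))%180,1)))
    return out
E
python3 - <<'E'
from h import *
for n in("top0","scene0"):
    f=load(n); hsv=cv2.cvtColor(f["img"],cv2.COLOR_RGB2HSV); H,S,V=[hsv[...,i].astype(int) for i in range(3)]
    print(n,"cam",-f["R"].T@f["t"])
    m=(H<20)&(S>90)&(V>60)
    for b in blobs(f,m,.013): print("cork",b)
    for b in blobs(f,(H<15)&(S>120)&(V>60),.105): print("copper z.105",b)
f=load("top0"); img=f["img"]; g=cv2.cvtColor(img,cv2.COLOR_RGB2GRAY).astype(int)
for c in(250,280,310): print(c,g[145:175,c].tolist())
for c in (225,): print(img[205:220,235:275:3].mean(2).astype(int).tolist()[7])
cv2.imwrite("pics/crops.png",np.vstack([cv2.resize(img[170:250,210:410,::-1],(800,320),interpolation=cv2.INTER_CUBIC),cv2.resize(load("scene0")["img"][190:260,150:350,::-1],(800,280),interpolation=cv2.INTER_CUBIC)]))
E
```

```text
top0 cam [0.26837841 0.13066283 1.42737106]
cork (array([472., 294.]), 0.1591, -0.6892, 0.3289, 0.2599, np.float32(90.0))
cork (array([298., 224.]), 0.4064, -0.0575, 0.1008, 0.0391, np.float32(63.6))
cork (array([354., 219.]), 0.4285, -0.2713, 0.0658, 0.0608, np.float32(90.4))
cork (array([253., 211.]), 0.4565, 0.1118, 0.1395, 0.0553, np.float32(29.1))
cork (array([509., 195.]), 0.526, -0.8767, 0.2319, 0.0233, np.float32(179.9))
cork (array([ 51., 134.]), 0.7514, 0.9037, 0.0739, 0.073, np.float32(89.9))
cork (array([ 31., 129.]), 0.767, 0.9843, 0.0867, 0.0531, np.float32(85.7))
copper z.105 (array([472., 294.]), 0.1662, -0.6359, 0.3056, 0.243, np.float32(89.9))
copper z.105 (array([354., 219.]), 0.4181, -0.2452, 0.0595, 0.0564, np.float32(133.8))
copper z.105 (array([509., 195.]), 0.5092, -0.811, 0.2169, 0.021, np.float32(179.4))
copper z.105 (array([ 51., 134.]), 0.7206, 0.8548, 0.0675, 0.0667, np.float32(178.2))
copper z.105 (array([ 31., 129.]), 0.7346, 0.9288, 0.0811, 0.0497, np.float32(85.7))
scene0 cam [ 1.0718862  -0.65096004  1.00967949]
cork (array([ 14., 327.]), 0.2291, -0.
[... 985 characters left out ...]
 np.float32(103.2))
copper z.105 (array([ 36., 143.]), -0.2602, -0.0846, 0.5292, 0.2743, np.float32(148.1))
copper z.105 (array([130.,  87.]), -0.2686, 0.3227, 0.4525, 0.0746, np.float32(142.3))
250 [133, 134, 133, 133, 133, 134, 134, 135, 135, 135, 99, 57, 48, 42, 42, 43, 55, 58, 105, 119, 120, 119, 120, 120, 119, 120, 120, 120, 120, 120]
280 [127, 129, 131, 132, 132, 131, 132, 132, 132, 128, 124, 128, 97, 59, 54, 54, 56, 60, 67, 70, 107, 120, 120, 120, 120, 120, 119, 118, 119, 119]
310 [133, 133, 132, 130, 129, 127, 127, 126, 127, 126, 122, 117, 118, 126, 92, 49, 47, 44, 42, 49, 57, 58, 104, 118, 118, 119, 119, 118, 119, 120]
[117, 116, 115, 106, 87, 84, 82, 86, 87, 83, 115, 116, 116, 114]
```

View pics/crops.png

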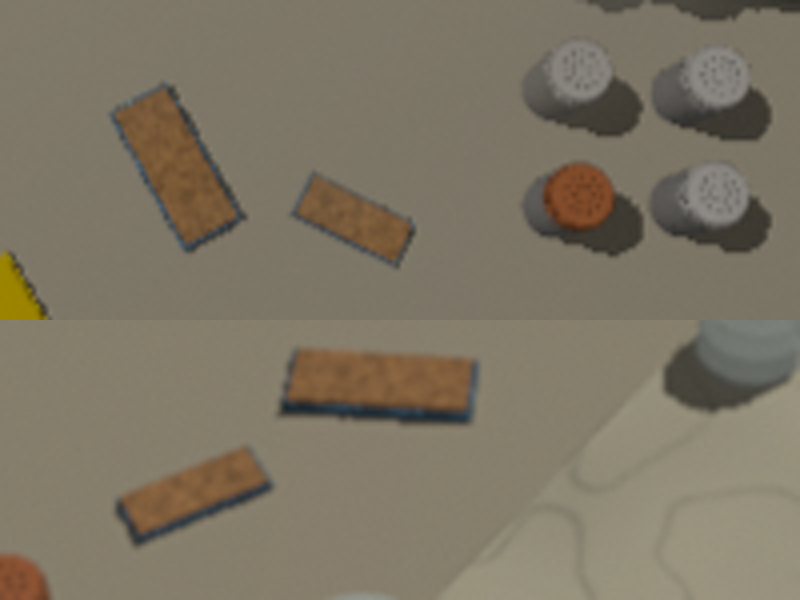

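```bash
python3 - <<'E'
from h import *
f=load("top0"); g=cv2.cvtColor(f["img"],cv2.COLOR_RGB2GRAY).astype(float)
def edge(f,cols,lo,hi,z,sign,thr):
    P=[]
    for c in cols:
        col=g[lo:hi,c]
        i=np.where((col[:-1]>thr)&(col[1:]<=thr))[0] if sign<0 else np.where((col[:-1]<=thr)&(col[1:]>thr))[0]
        if len(i)==0: continue
        i=i[0 if sign<0 else -1]; P.append((c,lo+i+(col[i]-thr)/(col[i]-col[i+1])))
    X=ray(f,P,z); 
    k=np.polyfit(X[:,1],X[:,0],1); r=X[:,0]-np.polyval(k,X[:,1]); ok=abs(r)<.004
    k=np.polyfit(X[ok,1],X[ok,0],1); return k,ok.sum(),len(ok),np.std(r[ok]),X[[0,-1],1]
print("top edge z=.075",edge(f,range(232,335),140,170,.075,-1,90))
print("foot z=0",edge(f,range(232,335),150,178,0,1,90))
# ends of ledge for middle
print(ray(f,[(108,152),(449,170)],.075))
from station import r
s=r.read_state(); T=Ro.from_quat(s["tcp_rot"]).as_matrix(); print(T.round(3))
E
```

```text
top edge z=.075 (array([0.05370878, 0.6491624 ]), np.int64(84), 102, np.float64(0.0018992730466920028), array([ 0.19019417, -0.1864915 ]))
foot z=0 (array([0.05233569, 0.64087112]), np.int64(103), 103, np.float64(0.0012049266247959537), array([ 0.19688889, -0.20309043]))
[[ 0.66283565  0.65188622  0.075     ]
 [ 0.60780293 -0.61708009  0.075     ]]
[[-0.     0.307  0.952]
 [-0.002  0.952 -0.307]
 [-1.    -0.002  0.   ]]
```

```bash
cat >> h.py <<'E'
def toolR(theta,phi,s=1):
    """theta: tile x heading deg; phi: back tilt from vertical deg (negative = pointing forward); s: jaw sign"""
    t,p=np.radians([theta,phi]); u=np.array([np.cos(t),np.sin(t),0]); v=np.array([-np.sin(t),np.cos(t),0])
    x=-np.sin(p)*u-np.cos(p)*np.array([0,0,1]); y=s*v; return np.c_[x,y,np.cross(x,y)]
def go(pos,R):
    from station import r
    s=r.read_state(); d=(np.array(pos)-s["tcp_pos"])/.6
    q=(Ro.from_matrix(R)*Ro.from_quat(s["tcp_rot"]).inv()).as_rotvec()/np.pi
    print("lin",d.round(4).tolist(),"dr",q.round(4).tolist(),"rows",int(np.ceil(max(np.linalg.norm(d)*12,np.linalg.norm(q)*180/8.59))))
def st():
    from station import r
    s=r.read_state()
    with open("log.txt","a") as f: f.write(repr({k:np.array(v).tolist() for k,v in s.items()})+"\n")
    T=Ro.from_quat(s["tcp_rot"]).as_matrix(); a=T[:,0]
    print("t",round(s["time_s"],2),"q",np.round(s["joints"],3),"p",np.round(s["tcp_pos"],4),"F",np.round(s["ft_force"],1),"M",np.round(s["ft_torque"],2),"w",round(float(s["grip_width"]),4),"x",a.round(3),"jaw",T[:,1].round(3))
    return s
E
python3 - <<'E'
from h import *
st()
u=np.array([np.cos(np.radians(29.3)),np.sin(np.radians(29.3))]); g=np.array([.457,.1115])+.045*u; print(g)
go([*g,.12],toolR(29.3,35,1)); go([*g,.12],toolR(29.3,35,-1))
f=load("top0"); print(ray(f,[(219,150),(347,155),(254,212)],.075))
E
```

```text
t 0.1 q [-1.225  0.69  -0.195  1.566  0.157  0.902 -0.215] p [0.1916 0.5943 0.2306] F [ 0.  -0.6  0.3] M [-0.01 -0.02 -0.02] w 0.0854 x [-0.    -0.002 -1.   ] jaw [ 0.307  0.952 -0.002]
[0.49624312 0.13352221]
lin [0.5078, -0.768, -0.1843] dr [-0.0194, 0.199, 0.2535] rows 12
lin [0.5078, -0.768, -0.1843] dr [-0.2429, -0.025, -0.7098] rows 16
[[ 0.67534084  0.2425582   0.075     ]
 [ 0.66152942 -0.23612676  0.075     ]
 [ 0.44395227  0.11068139  0.075     ]]
```

Request:
servo_tool(linear=[[0.5078, -0.768, -0.1], [0.5078, -0.768, -0.1], [0.5078, -0.768, -0.1], [0.5078, -0.768, -0.1], [0.5078, -0.768, -0.1], [0.5078, -0.768, -0.1], [0.5078, -0.768, -0.1], [0.5078, -0.768, -0.1], [0.5078, -0.768, -0.1], [0.5078, -0.768, -0.1], [0.5078, -0.768, -0.15], [0.5078, -0.768, -0.1843]], dr=[[-0.0194, 0.199, 0.2535], [-0.0194, 0.199, 0.2535], [-0.0194, 0.199, 0.2535], [-0.0194, 0.199, 0.2535], [-0.0194, 0.199, 0.2535], [-0.0194, 0.199, 0.2535], [-0.0194, 0.199, 0.2535], [-0.0194, 0.199, 0.2535], [-0.0194, 0.199, 0.2535], [-0.0194, 0.199, 0.2535], [-0.0194, 0.199, 0.2535], [-0.0194, 0.199, 0.2535]], gripper=1)

```text
time_s: 1.3
tcp_pos: [0.4998, 0.1281, 0.1197]
tcp_rot: [-0.222, 0.858, 0.113, 0.448]
ft_force: [-0.8, 0.1, -1.1]
grip_width: 0.0853
```

```bash
python3 - <<'E'
from h import *
st(); go([.4962,.1335,.12],toolR(29.3,35,1))
E
```

```text
t 1.3 q [-0.159  1.034 -0.476  1.409  0.385  1.425  1.335] p [0.4998 0.1281 0.1197] F [-0.8  0.1 -1.1] M [ 0.23 -0.52 -0.01] w 0.0853 x [-0.5  -0.28 -0.82] jaw [-0.482  0.876 -0.005]
lin [-0.0061, 0.0091, 0.0004] dr [0.0011, 0.0012, 0.0026] rows 1
```

```bash
cat >> h.py <<'E'
def rayw(f,uv,z):
    uv=np.atleast_2d(uv).astype(float); k=foc(f)
    p=uv-[f["cx"],f["cy"]]; rr=np.linalg.norm(p,axis=1)+1e-9; th=rr/k
    d=np.c_[p/rr[:,None]*np.sin(th)[:,None],np.cos(th)]@f["R"]
    c=-f["R"].T@f["t"]; return c+((z-c[2])/d[:,2])[:,None]*d
def blobw(f,m,z,amin=300):
    cs,_=cv2.findContours(m.astype(np.uint8),cv2.RETR_EXTERNAL,cv2.CHAIN_APPROX_NONE); out=[]
    for c in cs:
        if cv2.contourArea(c)<amin: continue
        p=rayw(f,c[:,0],z)[:,:2].astype(np.float32); (x,y),(w,h),a=cv2.minAreaRect(p); b=cv2.boxPoints(((x,y),(w,h),a))
        e=max((b[1]-b[0],b[2]-b[1]),key=lambda v:np.hypot(*v))
        out.append((c[:,0].mean(0).round(0),round(x,4),round(y,4),round(max(w,h),4),round(min(w,h),4),round(np.degrees(np.arctan2(e[1],e[0]))%180,1)))
    return out
E
python3 - <<'E'
from h import *
f=snap("wrist","w1"); st()
hsv=cv2.cvtColor(f["img"],cv2.COLOR_RGB2HSV); H,S,V=[hsv[...,i].astype(int) for i in range(3)]
for b in blobw(f,(H<20)&(S>90)&(V>60),.013): print(b)
E
```

```text
t 1.35 q [-0.159  1.041 -0.474  1.413  0.386  1.421  1.335] p [0.4976 0.1265 0.1151] F [ 0.8 -1.2 -4.1] M [ 0.18 -0.67  0.07] w 0.0854 x [-0.505 -0.282 -0.816] jaw [-0.482  0.876 -0.004]
(array([268., 219.]), 0.4576, 0.1123, 0.1414, 0.0557, np.float32(29.5))
(array([160., 110.]), 0.4103, -0.0536, 0.1027, 0.0395, np.float32(64.2))
(array([31., 37.]), 0.3837, -0.4117, 0.1422, 0.0817, np.float32(76.3))
```

View pics/w1.png

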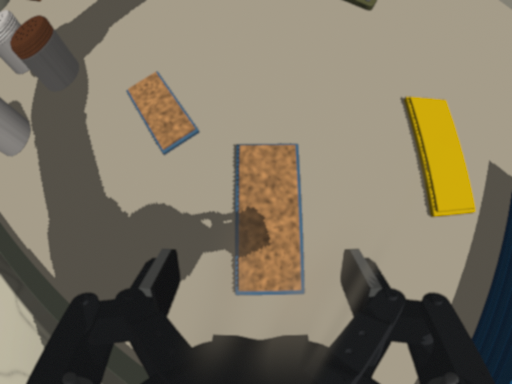

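The wrist view shows the tile at (268,219) between the open fingers, measuring 141×56 for the cork, centre (0.4576, 0.1123), heading 29.5°. It agrees with the top view to 1 mm.

```bash
python3 - <<'E'
from h import *
th=np.radians(29.5); u=np.array([np.cos(th),np.sin(th)]); g=np.array([.4576,.1123])+.045*u
st(); go([*g,.0035],toolR(29.5,35,1)); go([*g,.02],toolR(29.5,35,1))
E
```

```text
t 1.35 q [-0.159  1.041 -0.474  1.413  0.386  1.421  1.335] p [0.4976 0.1265 0.1151] F [ 0.8 -1.2 -4.1] M [ 0.18 -0.67  0.07] w 0.0854 x [-0.505 -0.282 -0.816] jaw [-0.482  0.876 -0.004]
lin [-0.0013, 0.0132, -0.186] dr [0.0021, -0.001, 0.0037] rows 3
lin [-0.0013, 0.0132, -0.1585] dr [0.0021, -0.001, 0.0037] rows 2
```

Request:
servo_tool(linear=[[0.0007, 0.0015, -0.06], [0.0007, 0.0015, -0.12], [0.0007, 0.0015, -0.16], [0.0007, 0.0015, -0.1667], [0.0007, 0.0015, -0.1667], [0.0007, 0.0015, -0.1667], [0.0007, 0.0015, -0.1667]], dr=[[0, 0, 0.001], [0, 0, 0.001], [0, 0, 0.001], [0, 0, 0.001], [0, 0, 0.001], [0, 0, 0.001], [0, 0, 0.001]])

```text
time_s: 2.05
tcp_pos: [0.4976, 0.1357, 0.0222]
tcp_rot: [-0.225, 0.857, 0.118, 0.447]
ft_force: [-0.1, -0.5, 0.2]
grip_width: 0.0851
```

```bash
python3 - <<'E'
from h import *
th=np.radians(29.5); u=np.array([np.cos(th),np.sin(th)]); g=np.array([.4576,.1123])+.045*u
st(); go([*g,.0035],toolR(29.5,35,1))
E
```

```text
t 2.05 q [-0.18   1.171 -0.456  1.408  0.436  1.298  1.311] p [0.4976 0.1357 0.0222] F [-0.1 -0.5  0.2] M [ 0.27 -0.45  0.02] w 0.0851 x [-0.498 -0.28  -0.82 ] jaw [-0.491  0.871  0.001]
lin [-0.0015, -0.002, -0.0311] dr [-0.0007, 0.0005, 0.0004] rows 1
```

Request:
servo_tool(linear=[[-0.001, -0.002, -0.015], [-0.001, -0.002, -0.029], [-0.001, -0.002, -0.029], [-0.001, -0.002, -0.029]], dr=[[0, 0, 0], [0, 0, 0], [0, 0, 0], [0, 0, 0]])

```text
time_s: 2.45
tcp_pos: [0.4959, 0.1336, 0.003]
tcp_rot: [-0.225, 0.858, 0.118, 0.446]
ft_force: [0.6, 0.1, -0.4]
grip_width: 0.0851
```

Request:
servo_tool(linear=[[0, 0, 0], [0, 0, 0], [0, 0, 0], [0, 0, 0], [0, 0, 0], [0, 0, 0]], dr=[[0, 0, 0], [0, 0, 0], [0, 0, 0], [0, 0, 0], [0, 0, 0], [0, 0, 0]], gripper=-1, squeeze=80)

```text
time_s: 3.05
tcp_pos: [0.4971, 0.1344, 0.0045]
tcp_rot: [-0.225, 0.858, 0.118, 0.447]
ft_force: [1.2, 0.5, 5.5]
grip_width: 0.0594
```

```bash
python3 - <<'E'
from h import *
st()
E
```

```text
t 3.05 q [-0.181  1.196 -0.45   1.406  0.446  1.277  1.308] p [0.4971 0.1344 0.0045] F [1.2 0.5 5.5] M [ 0.14 -0.18 -0.04] w 0.0594 x [-0.499 -0.28  -0.82 ] jaw [-0.491  0.871  0.001]
```

Request:
servo_tool(linear=[[0, 0, 0], [0, 0, 0]], dr=[[0, 0, 0], [0, 0, 0]])

```text
time_s: 3.25
tcp_pos: [0.4971, 0.1344, 0.0045]
tcp_rot: [-0.225, 0.858, 0.118, 0.447]
ft_force: [1.3, 0.1, 6.8]
grip_width: 0.0594
```

```bash
python3 - <<'E'
from h import *
f=snap("wrist","w2"); st()
E
```

```text
t 3.3 q [-0.181  1.196 -0.45   1.406  0.446  1.277  1.308] p [0.497  0.1344 0.0045] F [0.6 0.7 5.2] M [ 0.15 -0.11  0.  ] w 0.059 x [-0.499 -0.28  -0.82 ] jaw [-0.491  0.871  0.001]
```

View pics/w2.png

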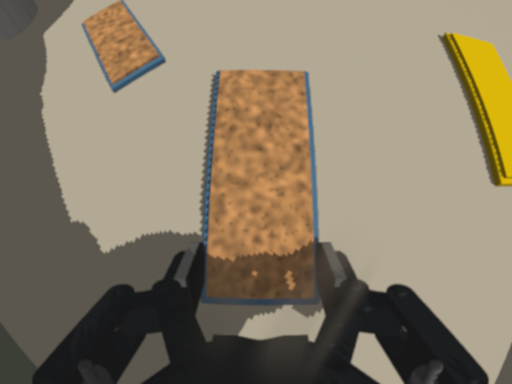

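The wrist view shows the fingers beside the tile's long sides near its far end (around (195,270) and (330,270)); the opening reads 59 mm, less than 64. I'll test with a small lift.

Request:
servo_tool(linear=[[0, 0, 0.01], [0, 0, 0.02], [0, 0, 0.03], [0, 0, 0.04], [0, 0, 0.05], [0, 0, 0.05]], dr=[[0, 0, 0], [0, 0, 0], [0, 0, 0], [0, 0, 0], [0, 0, 0], [0, 0, 0]])

```text
time_s: 3.9
tcp_pos: [0.4967, 0.1341, 0.0341]
tcp_rot: [-0.225, 0.858, 0.118, 0.447]
ft_force: [-0.8, -0.3, -2.5]
grip_width: 0.0591
```

```bash
python3 - <<'E'
from h import *
st()
f=snap("scene","s1"); g=snap("wrist","w3")
cv2.imwrite("pics/c1.png",np.hstack([cv2.resize(f["img"][150:260,170:317,::-1],(400,300),interpolation=cv2.INTER_CUBIC),cv2.resize(g["img"][:,:,::-1],(400,300))]))
E
```

```text
t 3.9 q [-0.176  1.152 -0.459  1.415  0.431  1.31   1.314] p [0.4967 0.1341 0.0341] F [-0.8 -0.3 -2.5] M [ 0.5  -0.95 -0.  ] w 0.0591 x [-0.499 -0.28  -0.82 ] jaw [-0.491  0.871  0.001]
```

View pics/c1.png

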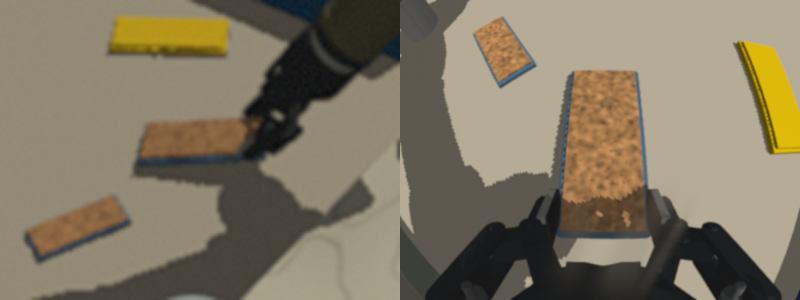

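```bash
cat > k.py <<'E'
from h import *
import itertools, ast
L=[ast.literal_eval(l) for l in open("log.txt")]
def fk(q,s):
    R=np.eye(3); out=[R]
    for i in range(7):
        R=R@Ro.from_euler("zyzyzyz"[i],s[i]*q[i]).as_matrix(); out.append(R)
    return out
if __name__=="__main__":
    res=[]
    for s in itertools.product([1,-1],repeat=7):
        A=[];b=[];e=[]
        for l in L:
            O=fk(l["joints"],s); M=Ro.from_quat(l["tcp_rot"]).as_matrix(); e.append(M[:,0]-O[7][:,2])
            A.append(np.c_[[0,0,1],O[2][:,2],O[2][:,0],O[4][:,2],O[4][:,0],O[7][:,2]]); b.append(l["tcp_pos"])
        A=np.vstack(A);b=np.hstack(b); x,*_=np.linalg.lstsq(A,b,rcond=1e-6)
        res.append((np.sqrt(np.mean((A@x-b)**2)),np.sqrt(np.mean(np.square(e))),s,x.round(3)))
    for v in sorted(res,key=lambda v:v[1])[:5]: print(v)
E
python3 k.py
```

```text
(np.float64(0.00544995283779238), np.float64(1.7226607263522632e-16), (-1, 1, -1, 1, -1, 1, 1), array([ 0.311,  0.444,  0.119,  0.237, -0.107,  0.278]))
(np.float64(0.00544995283779238), np.float64(1.7226607263522632e-16), (-1, 1, -1, 1, -1, 1, -1), array([ 0.311,  0.444,  0.119,  0.237, -0.107,  0.278]))
(np.float64(0.08968374665891042), np.float64(0.10552912325117128), (1, 1, -1, 1, -1, 1, 1), array([-1.381,  1.572, -0.996,  0.074,  1.103, -0.651]))
(np.float64(0.08968374665891042), np.float64(0.10552912325117128), (1, 1, -1, 1, -1, 1, -1), array([-1.381,  1.572, -0.996,  0.074,  1.103, -0.651]))
(np.float64(0.007586527938510209), np.float64(0.20682846501075577), (-1, 1, 1, 1, 1, 1, 1), array([ 0.239,  0.171,  0.277,  0.06 , -0.403,  0.23 ]))
```

```bash
cat > k2.py <<'E'
from k import *
for s7 in(1,-1):
    s=(-1,1,-1,1,-1,1,s7); A=[];b=[];C=[]
    for l in L:
        O=fk(l["joints"],s); M=Ro.from_quat(l["tcp_rot"]).as_matrix(); C.append((O[7].T@M))
        A.append(np.c_[[0,0,1],O[2][:,2],O[3][:,0],O[4][:,2],O[4][:,0],O[6][:,0],O[7][:,2]]); b.append(l["tcp_pos"])
    A=np.vstack(A);b=np.hstack(b)
    for cols in([0,1,2,3,4,6],[0,1,2,3,4,5,6],[0,1,3,6]):
        x,*_=np.linalg.lstsq(A[:,cols],b,rcond=1e-5); print(cols,x.round(4),np.sqrt(np.mean((A[:,cols]@x-b)**2)), np.linalg.svd(A[:,cols])[1].round(3))
    print(s7,np.std(C,axis=0).max(),C[0].round(3).tolist())
E
python3 k2.py
```

```text
[0, 1, 2, 3, 4, 6] [ 0.2611  0.5472  0.0953  0.1774 -0.1031  0.3587] 0.007625167575709072 [5.427 4.136 1.124 0.403 0.103 0.021]
[0, 1, 2, 3, 4, 5, 6] [ 0.0635  0.1053  1.0525 -0.6094 -0.6257  0.1814  0.1177] 0.004907857277204437 [5.557 4.841 1.188 0.421 0.299 0.059 0.015]
[0, 1, 3, 6] [0.2956 0.6483 0.2724 0.3936] 0.007683273748688929 [4.57  3.198 0.873 0.359]
1 0.5908253095529257 [[0.0, -0.909, 0.417], [-0.0, -0.417, -0.909], [1.0, 0.0, -0.0]]
[0, 1, 2, 3, 4, 6] [ 0.2611  0.5472  0.0953  0.1774 -0.1031  0.3587] 0.007625167575709072 [5.427 4.136 1.124 0.403 0.103 0.021]
[0, 1, 2, 3, 4, 5, 6] [ 0.0635  0.1053  1.0525 -0.6094 -0.6257  0.1814  0.1177] 0.004907857277204437 [5.557 4.841 1.188 0.421 0.299 0.059 0.015]
[0, 1, 3, 6] [0.2956 0.6483 0.2724 0.3936] 0.007683273748688929 [4.57  3.198 0.873 0.359]
-1 2.7476618026966064e-16 [[-0.0, -1.0, -0.0], [-0.0, 0.0, -1.0], [1.0, 0.0, -0.0]]
```

```bash
cat > k3.py <<'E'
from k import *
from scipy.optimize import least_squares
S=(-1,1,-1,1,-1,1,-1); C=np.array([[0,-1,0],[0,0,-1],[1,0,0.]])
lo=np.array([-3.01,-.46,-1.47,.13,-1,.04,-2.66]);hi=np.array([3.01,2.08,1.51,2.56,4.14,2.09,2.66])
def cols(O): return np.c_[[0,0,1],O[2][:,2],O[4][:,2],O[7][:,2],O[3][:,0],O[4][:,0],O[6][:,0],O[2][:,1],O[4][:,1],O[6][:,1]]
A=np.vstack([cols(fk(l["joints"],S)) for l in L]); b=np.hstack([l["tcp_pos"] for l in L])
x0=np.array([.33,.4,.38,.28]+[0]*6); w=np.array([.1,.1,.1,.1]+[.04]*6)
x=x0+w*np.linalg.lstsq(np.vstack([A*w/.0015,np.eye(10)]),np.r_[(b-A@x0)/.0015,np.zeros(10)],rcond=None)[0]
def F(q): O=fk(q,S); return cols(O)@x, O[7]@C
def ik(pos,R,q0,reg=.02):
    f=lambda q:np.r_[(F(q)[0]-pos)*20,(Ro.from_matrix(F(q)[1]@R.T)).as_rotvec()*5,reg*(q-q0)]
    s=least_squares(f,np.clip(q0,lo+.01,hi-.01),bounds=(lo,hi)); p,M=F(s.x)
    return s.x,np.linalg.norm(p-pos),np.degrees(np.linalg.norm(Ro.from_matrix(M@R.T).as_rotvec()))
if __name__=="__main__":
    print(x.round(3),"rms",np.sqrt(np.mean((A@x-b)**2)))
    q=np.array(L[-1]["joints"])
    for ph,z,xx in((20,.16,.6),(0,.17,.62),(-20,.17,.64),(-30,.15,.65),(-40,.13,.656),(-45,.12,.656),(-50,.12,.656)):
        q,e,a=ik(np.array([xx,.05,z]),toolR(-3.07,ph),q); print(ph,q.round(2),round(e,4),round(a,2))
    q=np.array(L[-1]["joints"])
    for ph in(0,20,35,45,55):
        q,e,a=ik(np.array([.656,.05,.12]),toolR(-3.07,ph),q); print(ph,q.round(2),round(e,4),round(a,2))
E
python3 k3.py
```

```text
[ 0.347  0.552  0.342  0.333  0.003 -0.01  -0.    -0.014 -0.029 -0.003] rms 9.28328038801713e-05
20 [ 0.07  0.94 -0.42  1.32  0.24  1.28  1.16] 0.0 0.0
0 [ 0.05  0.77 -0.38  1.63  0.36  0.81  1.04] 0.0 0.0
-20 [-0.19  0.68 -0.    1.95  0.46  0.2   0.89] 0.0 0.0
-30 [ 0.19  0.79 -0.65  2.09  1.89  0.6  -0.45] 0.0 0.01
-40 [ 0.24  0.93 -0.78  2.22  2.27  0.93 -0.76] 0.0 0.0
-45 [ 0.24  1.   -0.8   2.29  2.4   1.11 -0.87] 0.0 0.0
-50 [ 0.22  1.05 -0.8   2.34  2.49  1.27 -0.94] 0.0 0.0
0 [ 0.04  0.88 -0.35  1.55  0.39  0.78  1.04] 0.0 0.0
20 [ 0.04  1.07 -0.4   1.11  0.26  1.36  1.2 ] 0.0 0.0
35 [-0.    1.27 -0.39  0.7   0.21  1.81  1.26] 0.0 0.0
45 [-0.1   1.42  0.06  0.39 -0.17  2.09  1.42] 0.0043 1.29
55 [-0.09  1.41  0.02  0.46 -0.16  2.09  1.41] 0.0251 7.55
```

```bash
python3 - <<'E'
from k3 import *
st(); go([.55,.05,.25],toolR(-3.07,0))
E
```

```text
t 4.0 q [-0.176  1.154 -0.458  1.415  0.431  1.309  1.313] p [0.4963 0.1338 0.0334] F [-0.7 -0.1 -2.4] M [ 0.5  -0.94 -0.02] w 0.059 x [-0.5   -0.281 -0.819] jaw [-0.491  0.871  0.001]
lin [0.0894, -0.1396, 0.361] dr [0.0445, -0.1918, -0.175] rows 6
```

Request:
servo_tool(linear=[[0.0, 0.0, 0.08], [0.03, -0.04, 0.16], [0.06, -0.08, 0.24], [0.08, -0.12, 0.32], [0.0894, -0.1396, 0.361], [0.0894, -0.1396, 0.361], [0.0894, -0.1396, 0.361], [0.0894, -0.1396, 0.361], [0.0894, -0.1396, 0.361], [0.0894, -0.1396, 0.361]], dr=[[0.0, -0.02, -0.02], [0.011, -0.048, -0.044], [0.022, -0.096, -0.088], [0.033, -0.144, -0.131], [0.0445, -0.1918, -0.175], [0.0445, -0.1918, -0.175], [0.0445, -0.1918, -0.175], [0.0445, -0.1918, -0.175], [0.0445, -0.1918, -0.175], [0.0445, -0.1918, -0.175]])

```text
time_s: 5.0
tcp_pos: [0.5502, 0.0513, 0.2486]
tcp_rot: [0.018, 0.708, -0.018, 0.706]
ft_force: [0.5, -0.1, -2.0]
grip_width: 0.059
```

```bash
cat > pl.py <<'E'
from k3 import *
def path(qa,qb,n,base):
    """poses along joint line as (lin,dr) from the pose of base=(p,R)"""
    Ls=[];D=[]
    for i in range(1,n+1):
        p,M=F(qa+(qb-qa)*i/n); Ls.append(((p-base[0])/.6).round(3).tolist()); D.append((Ro.from_matrix(M@base[1].T).as_rotvec()/np.pi).round(3).tolist())
    return Ls,D
E
python3 - <<'E'
from pl import *
s=st(); q=np.array(s["joints"]); print(F(q)[0])
for xx,zz in((.6,.25),(.6,.2),(.64,.2)):
    qg=q+[.2,0,-.3,.5,2,.3,-1.8]
    g,e,a=ik(np.array([xx,.05,zz]),toolR(-3.07,-43),qg,.05); print(xx,zz,g.round(2),round(e,4),round(a,2))
    for i in range(0,11,2):
        p,M=F(q+(g-q)*i/10); print("   ",p.round(3),M[:,0].round(2),M[:,1].round(2))
E
```

```text
t 5.0 q [ 0.092  0.597 -0.441  1.755  0.318  0.864  1.028] p [0.5502 0.0513 0.2486] F [ 0.5 -0.1 -2. ] M [ 0.02 -0.13 -0.01] w 0.059 x [-0.003  0.001 -1.   ] jaw [0.051 0.999 0.001]
[0.5532791  0.05232906 0.24736906]
0.6 0.25 [ 0.27  0.63 -0.85  2.35  2.12  0.83 -0.77] 0.0 0.0
    [0.553 0.052 0.247] [-0.  0. -1.] [0.05 1.   0.  ]
    [ 0.544 -0.007  0.229] [ 0.06 -0.2  -0.98] [ 0.11  0.98 -0.19]
    [ 0.556 -0.042  0.224] [ 0.2  -0.32 -0.93] [ 0.15  0.94 -0.29]
    [ 0.579 -0.044  0.228] [ 0.38 -0.33 -0.86] [ 0.17  0.94 -0.29]
    [ 0.599 -0.012  0.237] [ 0.56 -0.24 -0.8 ] [ 0.15  0.97 -0.18]
    [0.6  0.05 0.25] [ 0.68 -0.04 -0.73] [ 0.05  1.   -0.  ]
0.6 0.2 [ 0.24  0.77 -0.84  2.39  2.23  0.98 -0.87] 0.0 0.0
    [0.553 0.052 0.247] [-0.  0. -1.] [0.05 1.   0.  ]
    [ 0.534 -0.016  0.215] [ 0.02 -0.23 -0.97] [ 0.1   0.97 -0.23]
    [ 0.543 -0.058  0.2  ] [ 0.15 -0.38 -0.91] [ 0.14  0.92 -0.36]
    [ 0.569 -0.063  0.194] [ 0.34 -0.4  -0.85] [ 0.16  0.92 -0.36]
    [ 0.595 -0.025  0.193] [ 0.54 -0.28 -0.79] [ 0.15  0.96 -0.24]
    [0.6  0.05 0.2 ] [ 0.68 -0.04 -0.73] [ 0.05  1.   -0.  ]
0.64 0.2 [ 0.25  0.78 -0.81  2.28  2.21  0.9  -0.77] 0.0 0.0
    [0.553 0.052 0.247] [-0.  0. -1.] [0.05 1.   0.  ]
    [ 0.548 -0.013  0.217] [ 0.04 -0.21 -0.98] [ 0.1   0.97 -0.21]
    [ 0.567 -0.052  0.202] [ 0.18 -0.34 -0.92] [ 0.14  0.94 -0.32]
    [ 0.599 -0.055  0.195] [ 0.36 -0.36 -0.86] [ 0.16  0.93 -0.32]
    [ 0.629 -0.02   0.194] [ 0.55 -0.25 -0.8 ] [ 0.14  0.97 -0.21]
    [0.64 0.05 0.2 ] [ 0.68 -0.04 -0.73] [ 0.05  1.   -0.  ]
```

```bash
python3 - <<'E'
from pl import *
from station import r
s=r.read_state(); q=np.array(s["joints"])
g,e,a=ik(np.array([.6,.05,.25]),toolR(-3.07,-43),q+[.2,0,-.3,.5,2,.3,-1.8],.05)
Ls,D=path(q,g,12,(F(q)[0],F(q)[1])); print(Ls);print(D)
E
```

```text
[[-0.012, -0.043, -0.017], [-0.016, -0.081, -0.029], [-0.014, -0.114, -0.036], [-0.006, -0.138, -0.04], [0.006, -0.154, -0.04], [0.022, -0.161, -0.039], [0.039, -0.158, -0.035], [0.055, -0.145, -0.03], [0.07, -0.122, -0.024], [0.081, -0.09, -0.016], [0.085, -0.05, -0.008], [0.083, -0.002, 0.002]]
[[-0.028, -0.006, -0.007], [-0.053, -0.016, -0.013], [-0.074, -0.032, -0.017], [-0.091, -0.051, -0.02], [-0.102, -0.074, -0.021], [-0.108, -0.099, -0.021], [-0.107, -0.125, -0.019], [-0.1, -0.151, -0.017], [-0.087, -0.177, -0.014], [-0.068, -0.201, -0.01], [-0.043, -0.222, -0.006], [-0.013, -0.24, -0.001]]
```

Request:
servo_tool(linear=[[-0.012, -0.043, -0.017], [-0.016, -0.081, -0.029], [-0.014, -0.114, -0.036], [-0.006, -0.138, -0.04], [0.006, -0.154, -0.04], [0.022, -0.161, -0.039], [0.039, -0.158, -0.035], [0.055, -0.145, -0.03], [0.07, -0.122, -0.024], [0.081, -0.09, -0.016], [0.085, -0.05, -0.008], [0.083, -0.002, 0.002]], dr=[[-0.028, -0.006, -0.007], [-0.053, -0.016, -0.013], [-0.074, -0.032, -0.017], [-0.091, -0.051, -0.02], [-0.102, -0.074, -0.021], [-0.108, -0.099, -0.021], [-0.107, -0.125, -0.019], [-0.1, -0.151, -0.017], [-0.087, -0.177, -0.014], [-0.068, -0.201, -0.01], [-0.043, -0.222, -0.006], [-0.013, -0.24, -0.001]])

```text
time_s: 6.2
tcp_pos: [0.6005, 0.0417, 0.2476]
tcp_rot: [-0.018, 0.428, -0.065, 0.901]
ft_force: [0.7, -0.2, -5.0]
grip_width: 0.0591
```

```bash
python3 - <<'E'
from pl import *
s=st(); go([.6,.05,.25],toolR(-3.07,-43))
f=snap("scene","s2"); g=snap("wrist","w4"); 
cv2.imwrite("pics/c2.png",np.hstack([cv2.resize(f["img"][:,120:420,::-1],(400,512)),cv2.resize(g["img"][:,:,::-1],(400,300)) if 0 else cv2.copyMakeBorder(cv2.resize(g["img"][:,:,::-1],(400,300)),0,212,0,0,0)]))
E
```

```text
t 6.2 q [-0.249  0.537 -0.122  2.276  2.174  0.492 -0.939] p [0.6005 0.0417 0.2476] F [ 0.7 -0.2 -5. ] M [ 0.13  1.07 -0.09] w 0.0591 x [ 0.625 -0.133 -0.769] jaw [ 0.103  0.991 -0.088]
lin [-0.0008, 0.0139, 0.0039] dr [0.0263, -0.0217, 0.0167] rows 1
```

View pics/c2.png

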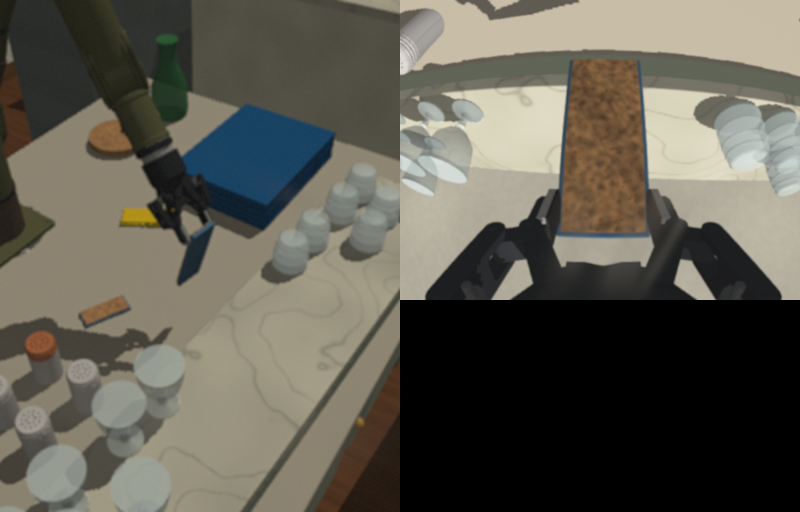

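The tile is held standing nearly vertical, cork toward the robot and blue toward the ledge. Wrist flip done; now I approach the ledge.

```bash
python3 - <<'E'
from pl import *
s=st(); go([.615,.05,.14],toolR(-3.07,-43))
print(ik(np.array([.656,.05,.12]),toolR(-3.07,-43),np.array(s["joints"])))
E
```

```text
t 6.3 q [-0.247  0.536 -0.134  2.277  2.171  0.488 -0.934] p [0.5983 0.0475 0.2469] F [-1.4 -1.5 -2.5] M [ 0.2   1.17 -0.04] w 0.0596 x [ 0.623 -0.122 -0.773] jaw [ 0.092  0.992 -0.083]
lin [0.0279, 0.0042, -0.1781] dr [0.0248, -0.0233, 0.0131] rows 3
(array([-0.03101381,  0.88636356, -0.35501019,  2.25914898,  2.57564222,
        0.84296911, -1.20852837]), np.float64(3.1665262888411e-06), np.float64(0.0017278478171462125))
```

Request:
servo_tool(linear=[[0.0, 0.0, -0.02], [0.005, 0.0, -0.05], [0.01, 0.002, -0.08], [0.02, 0.004, -0.11], [0.028, 0.004, -0.14], [0.028, 0.004, -0.17], [0.028, 0.004, -0.178], [0.028, 0.004, -0.178], [0.028, 0.004, -0.178], [0.028, 0.004, -0.178]], dr=[[0.008, -0.01, 0.005], [0.016, -0.016, 0.01], [0.025, -0.023, 0.013], [0.025, -0.023, 0.013], [0.025, -0.023, 0.013], [0.025, -0.023, 0.013], [0.025, -0.023, 0.013], [0.025, -0.023, 0.013], [0.025, -0.023, 0.013], [0.025, -0.023, 0.013]])

```text
time_s: 7.3
tcp_pos: [0.6162, 0.0417, 0.1424]
tcp_rot: [0.011, 0.398, -0.032, 0.917]
ft_force: [0.3, -0.6, -2.7]
grip_width: 0.0589
```

```bash
python3 - <<'E'
from pl import *
s=st(); go([.615,.05,.14],toolR(-3.07,-43)); go([.615,.05,.122],toolR(-3.07,-43)); go([.66,.0497,.122],toolR(-3.07,-43))
E
```

```text
t 7.3 q [-0.048  0.834 -0.357  2.373  2.567  0.902 -1.265] p [0.6162 0.0417 0.1424] F [ 0.3 -0.6 -2.7] M [0.08 1.08 0.  ] w 0.0589 x [ 0.682 -0.051 -0.73 ] jaw [ 0.068  0.998 -0.006]
lin [-0.002, 0.0138, -0.0039] dr [0.002, 0.0006, 0.0046] rows 1
lin [-0.002, 0.0138, -0.0339] dr [0.002, 0.0006, 0.0046] rows 1
lin [0.073, 0.0133, -0.0339] dr [0.002, 0.0006, 0.0046] rows 1
```

Request:
servo_tool(linear=[[0.01, 0.01, -0.012], [0.025, 0.0135, -0.024], [0.04, 0.0135, -0.032], [0.05, 0.0135, -0.0335], [0.055, 0.0135, -0.0335], [0.055, 0.0135, -0.0335], [0.055, 0.0135, -0.0335]], dr=[[0.001, 0, 0.002], [0.002, 0.0005, 0.0045], [0.002, 0.0005, 0.0045], [0.002, 0.0005, 0.0045], [0.002, 0.0005, 0.0045], [0.002, 0.0005, 0.0045], [0.002, 0.0005, 0.0045]])

```text
time_s: 8.0
tcp_pos: [0.6485, 0.0496, 0.1214]
tcp_rot: [0.011, 0.399, -0.025, 0.916]
ft_force: [-0.9, -0.5, -2.8]
grip_width: 0.0589
```

```bash
python3 - <<'E'
from pl import *
s=st(); go([.6564,.0497,.1196],toolR(-3.07,-43))
E
```

```text
t 8.0 q [-0.041  0.881 -0.344  2.28   2.587  0.853 -1.233] p [0.6485 0.0496 0.1214] F [-0.9 -0.5 -2.8] M [0.03 1.13 0.03] w 0.0589 x [ 0.68  -0.037 -0.732] jaw [0.054 0.999 0.   ]
lin [0.0132, 0.0002, -0.003] dr [-0.0001, -0.0004, 0.0002] rows 1
```

Request:
servo_tool(linear=[[0.002, 0, -0.001], [0.004, 0, -0.002], [0.006, 0, -0.003], [0.008, 0, -0.004], [0.008, 0, -0.004]], dr=[[0, 0, 0], [0, 0, 0], [0, 0, 0], [0, 0, 0], [0, 0, 0]])

```text
time_s: 8.5
tcp_pos: [0.6544, 0.0496, 0.1196]
tcp_rot: [0.011, 0.398, -0.025, 0.917]
ft_force: [0.5, -0.7, 0.3]
grip_width: 0.0591
```

Request:
servo_tool(linear=[[0.002, 0, -0.001], [0.004, 0, -0.002], [0.006, 0, -0.003], [0.006, 0, -0.003]], dr=[[0, 0, 0], [0, 0, 0], [0, 0, 0], [0, 0, 0]])

```text
time_s: 8.9
tcp_pos: [0.6586, 0.0496, 0.1186]
tcp_rot: [0.011, 0.397, -0.025, 0.917]
ft_force: [-0.6, -0.2, 7.2]
grip_width: 0.059
```

```bash
python3 - <<'E'
from pl import *
st()
E
```

```text
t 8.9 q [-0.039  0.89  -0.339  2.255  2.589  0.841 -1.224] p [0.6586 0.0496 0.1186] F [-0.6 -0.2  7.2] M [-0.2  -0.24 -0.05] w 0.059 x [ 0.683 -0.037 -0.729] jaw [0.054 0.999 0.   ]
```

Request:
servo_tool(linear=[[0.002, 0, 0.001], [0.004, 0, 0.001], [0.006, 0, 0.001], [0.008, 0, 0.001]], dr=[[0, 0, 0], [0, 0, 0], [0, 0, 0], [0, 0, 0]])

```text
time_s: 9.3
tcp_pos: [0.6612, 0.0496, 0.1173]
tcp_rot: [0.011, 0.4, -0.025, 0.916]
ft_force: [-1.0, -0.5, 1.8]
grip_width: 0.059
```

```bash
python3 - <<'E'
from pl import *
st()
f=snap("wrist","w5"); g=snap("scene","s3")
cv2.imwrite("pics/c3.png",np.hstack([cv2.resize(f["img"][:,:,::-1],(400,300)),cv2.resize(g["img"][120:300,170:410,::-1],(400,300),interpolation=cv2.INTER_CUBIC)]))
E
```

```text
t 9.3 q [-0.039  0.889 -0.335  2.243  2.586  0.823 -1.217] p [0.6612 0.0496 0.1173] F [-1.  -0.5  1.8] M [-0.11  0.84 -0.08] w 0.059 x [ 0.679 -0.037 -0.733] jaw [0.054 0.999 0.   ]
```

View pics/c3.png

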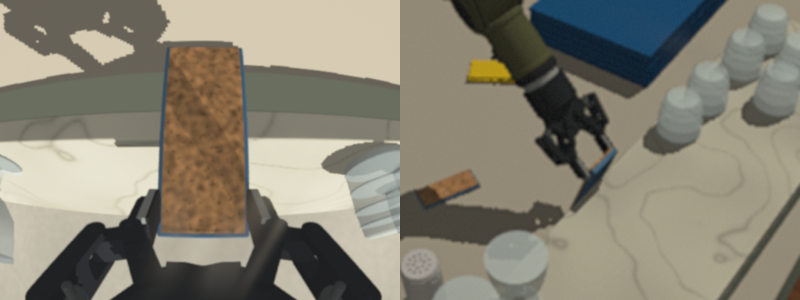

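Request:
servo_tool(linear=[[0.003, 0, 0.001], [0.006, 0, 0.001], [0.008, 0, 0.001], [0.008, 0, 0.001]], dr=[[0, 0, 0], [0, 0, 0], [0, 0, 0], [0, 0, 0]])

```text
time_s: 9.8
tcp_pos: [0.6651, 0.0496, 0.1168]
tcp_rot: [0.011, 0.401, -0.025, 0.916]
ft_force: [-5.7, -1.6, -2.7]
grip_width: 0.0592
```

```bash
python3 - <<'E'
from pl import *
st()
E
```

```text
t 9.8 q [-0.039  0.889 -0.331  2.23   2.583  0.808 -1.21 ] p [0.6651 0.0496 0.1168] F [-5.7 -1.6 -2.7] M [-0.08  2.13 -0.04] w 0.0592 x [ 0.677 -0.036 -0.735] jaw [0.054 0.999 0.   ]
```

Request:
servo_tool(linear=[[0, 0, -0.002], [0, 0, -0.003], [0, 0, -0.003]], dr=[[0, 0, 0], [0, 0, 0], [0, 0, 0]], gripper=-1, squeeze=20)

```text
time_s: 10.1
tcp_pos: [0.6664, 0.0496, 0.1164]
tcp_rot: [0.011, 0.399, -0.025, 0.916]
ft_force: [-5.6, -0.3, 0.4]
grip_width: 0.0591
```

```bash
python3 - <<'E'
from pl import *
st()
E
```

```text
t 10.1 q [-0.039  0.892 -0.332  2.23   2.585  0.814 -1.211] p [0.6664 0.0496 0.1164] F [-5.6 -0.3  0.4] M [-0.14  1.68 -0.17] w 0.0591 x [ 0.68  -0.037 -0.732] jaw [0.054 0.999 0.   ]
```

Contact with both counter (Fz) and ledge (Fx). Release and retreat along the fingers.

Request:
servo_tool(linear=[[0, 0, 0], [0, 0, 0], [0, 0, 0], [0, 0, 0], [0, 0, 0]], dr=[[0, 0, 0], [0, 0, 0], [0, 0, 0], [0, 0, 0], [0, 0, 0]], gripper=1)

```text
time_s: 10.6
tcp_pos: [0.6672, 0.0498, 0.1169]
tcp_rot: [0.011, 0.399, -0.025, 0.917]
ft_force: [-0.6, -0.2, -0.3]
grip_width: 0.0855
```

Request:
servo_tool(linear=[[-0.012, 0, 0.012], [-0.025, 0.001, 0.025], [-0.05, 0.002, 0.05], [-0.08, 0.004, 0.085], [-0.12, 0.006, 0.13], [-0.16, 0.006, 0.17], [-0.16, 0.006, 0.17]], dr=[[0, 0, 0], [0, 0, 0], [0, 0, 0], [0, 0, 0], [0, 0, 0], [0, 0, 0], [0, 0, 0]])

```text
time_s: 11.3
tcp_pos: [0.5676, 0.0535, 0.2213]
tcp_rot: [0.01, 0.399, -0.024, 0.917]
ft_force: [0.4, -1.0, -1.3]
grip_width: 0.0854
```

```bash
python3 - <<'E'
from pl import *
st()
f=snap("wrist","w6"); g=snap("scene","s4"); t=snap("top","t4")
cv2.imwrite("pics/c4.png",np.hstack([cv2.resize(f["img"][:,:,::-1],(400,300)),cv2.resize(g["img"][120:300,170:410,::-1],(400,300),interpolation=cv2.INTER_CUBIC)]))
E
```

```text
t 11.3 q [-0.092  0.617 -0.363  2.458  2.469  0.777 -1.241] p [0.5676 0.0535 0.2213] F [ 0.4 -1.  -1.3] M [-0.    0.69 -0.  ] w 0.0854 x [ 0.681 -0.035 -0.732] jaw [ 0.051  0.999 -0.   ]
```

View pics/c4.png

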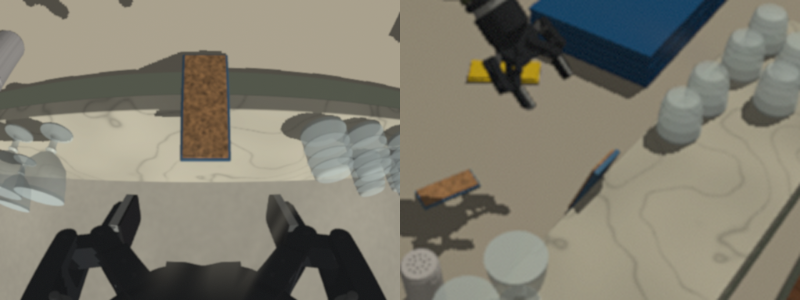

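The tile stands free, leaning on the ledge (wrist view at (205,105), cork to the robot). I'll measure its lean with a corner PnP.

```bash
cat > pnp.py <<'E'
from h import *
def quad(f,m):
    cs,_=cv2.findContours(m.astype(np.uint8),cv2.RETR_EXTERNAL,cv2.CHAIN_APPROX_NONE); return cs
def cork(f,near):
    hsv=cv2.cvtColor(f["img"],cv2.COLOR_RGB2HSV); H,S,V=[hsv[...,i].astype(int) for i in range(3)]
    cs=quad(f,(H<20)&(S>90)&(V>40)); c=min((c for c in cs if cv2.contourArea(c)>300),key=lambda c:np.hypot(*(c[:,0].mean(0)-near)))
    p=c[:,0].astype(np.float32)
    for e in np.arange(.01,.1,.005):
        a=cv2.approxPolyDP(cv2.convexHull(c),e*cv2.arcLength(c,True),True)[:,0]
        if len(a)==4: break
    # refine: fit lines to contour points near each side
    P=[];n=len(a)
    for i in range(n):
        A,B=a[i].astype(float),a[(i+1)%n].astype(float); d=(B-A)/np.hypot(*(B-A)); t=(p-A)@d; o=abs((p-A)@[-d[1],d[0]])
        k=p[(o<3)&(t>.12*np.hypot(*(B-A)))&(t<.88*np.hypot(*(B-A)))]; vx,vy,x,y=cv2.fitLine(k,cv2.DIST_HUBER,0,.01,.01).ravel(); P.append(np.cross([x,y,1],[x+vx,y+vy,1]))
    C=np.array([np.cross(P[i-1],P[i]) for i in range(n)]); return C[:,:2]/C[:,2:]
def pose(f,uv,L=.142,W=.056):
    k=foc(f); p=uv-[f["cx"],f["cy"]]; rr=np.linalg.norm(p,axis=1); nrm=p/rr[:,None]*np.tan(rr/k)[:,None]
    if np.hypot(*(uv[1]-uv[0]))<np.hypot(*(uv[2]-uv[1])): nrm=np.roll(nrm,-1,0)
    obj=np.array([[L,-W,0],[-L,-W,0],[-L,W,0],[L,W,0]])/2
    best=None
    for o in(obj,obj*[-1,1,1]):
        ok,rs,ts,er=cv2.solvePnPGeneric(o,nrm,np.eye(3),None,flags=cv2.SOLVEPNP_IPPE)
        for r_,t_,e in zip(rs,ts,er.ravel()):
            X=(cv2.Rodrigues(r_)[0]@obj.T+t_).T; Xw=(X-f["t"])@f["R"]; print("err px",round(e*k,2)); print(Xw.round(4).tolist(),"ctr",Xw.mean(0).round(4))
        break
E
python3 - <<'E'
from pnp import *
f=load("w6"); uv=cork(f,(262,135)); print(uv.round(1).tolist()); pose(f,uv)
E
```

```text
[[287.5, 71.0], [290.9, 201.0], [234.5, 201.0], [236.6, 71.0]]
err px 0.12
[[0.6184, 0.0813, 0.006], [0.6767, 0.079, 0.1354], [0.6736, 0.023, 0.1358], [0.6153, 0.0254, 0.0064]] ctr [0.646  0.0522 0.0709]
err px 2.68
[[0.5912, 0.0824, 0.0407], [0.7095, 0.0775, 0.119], [0.7078, 0.0216, 0.1182], [0.5894, 0.0264, 0.0399]] ctr [0.6495 0.052  0.0794]
```

Tile leans 66° (foot x≈0.63, top z≈0.137), so the ledge face is about x≈0.661. Now flip the wrist back to regrasp from above.

```bash
python3 - <<'E'
from pl import *
s=st(); q=np.array(s["joints"])
g=np.array([ 0.092,0.597,-0.441,1.755,0.318,0.864,1.028])
g,e,a=ik(np.array([.60,.05,.27]),toolR(-3.07,10),g,.02); print(g.round(2),e,a)
Ls,D=path(q,g,14,F(q)); print(Ls);print(D)
E
```

```text
t 11.45 q [-0.091  0.624 -0.361  2.451  2.47   0.778 -1.241] p [0.5711 0.0534 0.219 ] F [0.3 0.1 0.2] M [0.05 0.72 0.01] w 0.085 x [ 0.681 -0.037 -0.731] jaw [0.054 0.999 0.   ]
[ 0.09  0.73 -0.45  1.4   0.25  1.24  1.13] 2.4883592318633927e-06 0.0009517500787451734
[[0.053, -0.052, 0.02], [0.092, -0.104, 0.038], [0.116, -0.154, 0.052], [0.127, -0.199, 0.062], [0.128, -0.235, 0.067], [0.119, -0.261, 0.067], [0.104, -0.275, 0.063], [0.087, -0.274, 0.056], [0.069, -0.26, 0.049], [0.053, -0.231, 0.043], [0.042, -0.189, 0.041], [0.037, -0.136, 0.046], [0.039, -0.074, 0.06], [0.048, -0.006, 0.085]]
[[-0.029, -0.011, -0.02], [-0.058, -0.015, -0.042], [-0.084, -0.009, -0.064], [-0.107, 0.004, -0.084], [-0.125, 0.025, -0.103], [-0.137, 0.052, -0.118], [-0.142, 0.085, -0.128], [-0.14, 0.121, -0.132], [-0.13, 0.159, -0.129], [-0.113, 0.196, -0.119], [-0.089, 0.23, -0.101], [-0.058, 0.259, -0.074], [-0.023, 0.281, -0.041], [0.016, 0.294, 0.0]]
```

Request:
servo_tool(linear=[[-0.01, -0.01, 0.02], [-0.02, -0.03, 0.04], [-0.03, -0.05, 0.06], [-0.03, -0.07, 0.08], [-0.03, -0.08, 0.09], [-0.02, -0.09, 0.1], [-0.01, -0.09, 0.1], [0.0, -0.09, 0.1], [0.0, -0.08, 0.1], [0.01, -0.07, 0.1], [0.02, -0.05, 0.1], [0.02, -0.03, 0.1]], dr=[[-0.029, -0.011, -0.02], [-0.058, -0.015, -0.042], [-0.084, -0.009, -0.064], [-0.107, 0.004, -0.084], [-0.125, 0.025, -0.103], [-0.137, 0.052, -0.118], [-0.142, 0.085, -0.128], [-0.14, 0.121, -0.132], [-0.13, 0.159, -0.129], [-0.113, 0.196, -0.119], [-0.089, 0.23, -0.101], [-0.058, 0.259, -0.074]])

```text
time_s: 12.65
tcp_pos: [0.5846, 0.0364, 0.2777]
tcp_rot: [-0.035, 0.72, -0.165, 0.673]
ft_force: [-0.7, 0.1, -0.4]
grip_width: 0.0852
```

```bash
python3 - <<'E'
from pl import *
s=st(); go([.65,.052,.24],toolR(-3.07,22)); go([.60,.052,.27],toolR(-3.07,22))
q=np.array(s["joints"])
for ph,X in((22,(.65,.052,.24)),(22,(.68,.052,.123)),(0,(.6,.052,.1)),(0,(.5,.05,.003))): q,e,a=ik(np.array(X),toolR(-3.07,ph),q); print(q.round(2),e,a)
E
```

```text
t 12.65 q [-0.143  0.663 -0.245  1.514  0.405  1.2    0.844] p [0.5846 0.0364 0.2777] F [-0.7  0.1 -0.4] M [ 0.27 -0.08 -0.04] w 0.0852 x [-0.092 -0.272 -0.958] jaw [ 0.171  0.943 -0.285]
lin [0.1089, 0.0261, -0.0628] dr [0.1029, 0.0968, 0.0236] rows 4
lin [0.0256, 0.0261, -0.0128] dr [0.1029, 0.0968, 0.0236] rows 4
[ 0.03  0.96 -0.4   1.    0.2   1.6   1.22] 4.283019425414629e-06 0.0014629805295837434
[ 0.02  1.12 -0.38  0.96  0.24  1.48  1.23] 3.747545309501558e-07 3.136756512586512e-05
[ 0.    0.85 -0.29  1.74  0.38  0.62  1.  ] 5.3215703512410865e-06 0.002466854349451472
[-0.15  0.94 -0.07  2.07  0.41  0.15  0.92] 3.31898989530026e-06 0.0016487044367274582
```

Request:
servo_tool(linear=[[0.03, 0.01, -0.02], [0.07, 0.02, -0.05], [0.11, 0.026, -0.08], [0.15, 0.026, -0.11], [0.19, 0.026, -0.14], [0.19, 0.026, -0.146], [0.19, 0.026, -0.146], [0.19, 0.026, -0.146]], dr=[[0.03, 0.03, 0.007], [0.06, 0.055, 0.013], [0.09, 0.085, 0.02], [0.103, 0.097, 0.0236], [0.103, 0.097, 0.0236], [0.103, 0.097, 0.0236], [0.103, 0.097, 0.0236], [0.103, 0.097, 0.0236]])

```text
time_s: 13.45
tcp_pos: [0.6963, 0.0512, 0.1915]
tcp_rot: [0.02, 0.828, -0.017, 0.56]
ft_force: [-0.3, 0.4, -0.0]
grip_width: 0.085
```

```bash
python3 - <<'E'
from pl import *
s=st(); go([.678,.052,.124],toolR(-3.07,22)); go([.6967,.051,.169],toolR(-3.07,22))
f=snap("wrist","w7"); from pnp import *
try:
    uv=cork(f,(260,230)); print(uv.round(1).tolist()); pose(f,uv)
except Exception as e: print(e)
cv2.imwrite("pics/w7s.png",f["img"][:,:,::-1])
E
```

```text
t 13.45 q [-0.003  1.085 -0.355  0.824  0.212  1.639  1.257] p [0.6963 0.0512 0.1915] F [-0.3  0.4 -0. ] M [-0.02 -0.39  0.01] w 0.085 x [-0.372  0.015 -0.928] jaw [ 0.053  0.999 -0.006]
lin [-0.0305, 0.0013, -0.1126] dr [0.0018, 0.0007, -0.0002] rows 2
lin [0.0007, -0.0003, -0.0376] dr [0.0018, 0.0007, -0.0002] rows 1
[[296.6, 201.0], [218.2, 201.0], [235.6, 161.0], [282.0, 161.0]]
err px 6.35
[[0.6587, 0.0975, -0.0992], [0.6673, 0.0107, 0.0129], [0.6121, 0.0157, 0.021], [0.6035, 0.1025, -0.0911]] ctr [ 0.6354  0.0566 -0.0391]
err px 6.41
[[0.6714, 0.0863, 0.0143], [0.6537, -0.0016, -0.0958], [0.5982, 0.0034, -0.0909], [0.6158, 0.0913, 0.0192]] ctr [ 0.6348  0.0448 -0.0383]
```

View pics/w7s.png

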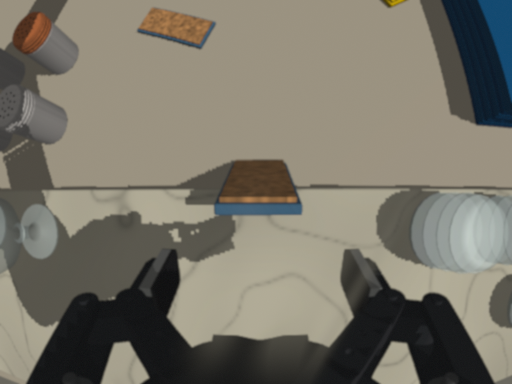

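Wrist view: tile's blue top end at (215–301, ~208), centred between the fingers; the ledge edge is at row 187. I'll cast those to verify.

```bash
python3 - <<'E'
from pnp import *
f=load("w7")
print("top blue end z=.138", rayw(f,[(215,214),(301,214),(216,204),(300,204)],.138).round(4).tolist())
print("cork top edge z=.136", rayw(f,[(218,201),(297,201)],.1355).round(4).tolist())
print("ledge edge", rayw(f,[(120,187),(200,187),(330,187),(380,187)],.075).round(4).tolist())
for n,nr in(("w7",0),):
    uv=np.array([[218.2,201.0],[296.6,201.0],[282.0,161.0],[235.6,161.0]])
    print("bottom cork z=.006",rayw(f,uv[2:],.005).round(4).tolist())
E
```

```text
top blue end z=.138 [[0.6753, 0.0191, 0.138], [0.6786, 0.082, 0.138], [0.668, 0.0202, 0.138], [0.6713, 0.0817, 0.138]]
cork top edge z=.136 [[0.6658, 0.0214, 0.1355], [0.6689, 0.0799, 0.1355]]
ledge edge [[0.6442, -0.09, 0.075], [0.6491, -0.0044, 0.075], [0.6557, 0.1201, 0.075], [0.6582, 0.1723, 0.075]]
bottom cork z=.006 [[0.617, 0.0807, 0.005], [0.614, 0.0254, 0.005]]
```

Request:
servo_tool(linear=[[-0.013, 0, -0.03], [-0.025, -0.001, -0.06], [-0.037, -0.001, -0.085], [-0.044, -0.001, -0.103], [-0.0488, -0.001, -0.1133], [-0.0488, -0.001, -0.1133], [-0.0488, -0.001, -0.1133]], dr=[[0, 0, 0], [0, 0, 0], [0, 0, 0], [0, 0, 0], [0, 0, 0], [0, 0, 0], [0, 0, 0]])

```text
time_s: 14.2
tcp_pos: [0.6681, 0.0504, 0.1239]
tcp_rot: [0.021, 0.828, -0.017, 0.561]
ft_force: [0.2, 0.2, -0.3]
grip_width: 0.0854
```

```bash
python3 - <<'E'
from pl import *
s=st(); go([.667,.0505,.1235],toolR(-3.07,22))
E
```

```text
t 14.2 q [ 0.018  1.095 -0.36   1.025  0.227  1.435  1.228] p [0.6681 0.0504 0.1239] F [ 0.2  0.2 -0.3] M [-0.05 -0.41 -0.01] w 0.0854 x [-0.37   0.015 -0.929] jaw [ 0.054  0.999 -0.005]
lin [-0.0018, 0.0002, -0.0006] dr [0.0018, 0.0013, 0.0] rows 1
```

Request:
servo_tool(linear=[[0, 0, 0], [0, 0, 0], [0, 0, 0], [0, 0, 0], [0, 0, 0], [0, 0, 0], [0, 0, 0]], dr=[[0, 0, 0], [0, 0, 0], [0, 0, 0], [0, 0, 0], [0, 0, 0], [0, 0, 0], [0, 0, 0]], gripper=-1, squeeze=25)

```text
time_s: 14.9
tcp_pos: [0.6682, 0.0504, 0.1238]
tcp_rot: [0.021, 0.827, -0.017, 0.561]
ft_force: [1.8, -0.6, 6.0]
grip_width: 0.063
```

```bash
python3 - <<'E'
from pl import *
s=st()
E
```

```text
t 14.9 q [ 0.018  1.095 -0.36   1.025  0.227  1.435  1.228] p [0.6682 0.0504 0.1238] F [ 1.8 -0.6  6. ] M [-0.03 -0.31 -0.02] w 0.063 x [-0.37   0.015 -0.929] jaw [ 0.054  0.999 -0.005]
```

```bash
cat > arc.py <<'E'
from h import *
sA,hA,off=.066,.0045,.009
K=np.array([[-.075,0],[-.075,.009],[-.071,.013]])
def rel(b,p): c,s=np.cos(b),np.sin(b); return np.array([p[0]*c-p[1]*s,p[0]*s+p[1]*c])
def arc(b0,b1,n,ph0=22,ph1=12,bA=68,bB=180,dz=0):
    bs=np.radians(np.linspace(bA,bB,2000)); o=None; prev=None; A=[]
    for b in bs:
        k=[rel(b,p) for p in K]; i=int(np.argmin([x[1] for x in k]))
        if o is None: o=np.zeros(2); o[0]=0
        else: o[0]+= (ku[i]-k[i][0])          # no slip of contacting corner
        ku=[x[0] for x in k]; A.append([o[0]+rel(b,(sA,hA))[0],rel(b,(sA,hA))[1]-k[i][1]])
    A=np.array(A); ph=lambda b:np.radians(np.interp(b,[bA,bB],[ph0,ph1]))
    T=lambda d:np.array([np.interp(np.radians(d),bs,A[:,0]),np.interp(np.radians(d),bs,A[:,1])])+off*np.array([-np.sin(ph(d)),-np.cos(ph(d))])
    L=[];D=[]
    for d in np.linspace(b0,b1,n+1)[1:]:
        e=T(d)-T(b0); dp=np.degrees(ph(d)-ph(b0)); v=np.array([.0536,.9986,0])
        L.append([round(float(x),4) for x in (e[0]*.9986/.6,-e[0]*.0536/.6,e[1]/.6)]); D.append([round(float(x),4) for x in v*dp/180])
    return L,D,T(b0),T(b1)
E
python3 - <<'E'
from arc import *
for a,b in((68,100),(100,140),(140,180)):
    L,D,t0,t1=arc(a,b,12); print(t0.round(4),t1.round(4)); print(L);print(D)
E
```

```text
[0.0172 0.1241] [-0.0601  0.1311]
[[-0.0103, 0.0006, 0.0035], [-0.0207, 0.0011, 0.0065], [-0.0313, 0.0017, 0.0091], [-0.042, 0.0023, 0.0111], [-0.0527, 0.0028, 0.0126], [-0.0635, 0.0034, 0.0137], [-0.0744, 0.004, 0.0142], [-0.0853, 0.0046, 0.0142], [-0.0961, 0.0052, 0.0142], [-0.107, 0.0057, 0.0139], [-0.1178, 0.0063, 0.0131], [-0.1286, 0.0069, 0.0118]]
[[-0.0001, -0.0013, -0.0], [-0.0001, -0.0026, -0.0], [-0.0002, -0.004, -0.0], [-0.0003, -0.0053, -0.0], [-0.0004, -0.0066, -0.0], [-0.0004, -0.0079, -0.0], [-0.0005, -0.0092, -0.0], [-0.0006, -0.0106, -0.0], [-0.0006, -0.0119, -0.0], [-0.0007, -0.0132, -0.0], [-0.0008, -0.0145, -0.0], [-0.0009, -0.0159, -0.0]]
[-0.0601  0.1311] [-0.1447  0.0859]
[[-0.0134, 0.0007, -0.0024], [-0.0266, 0.0014, -0.0055], [-0.0396, 0.0021, -0.0094], [-0.0524, 0.0028, -0.0141], [-0.0649, 0.0035, -0.0195], [-0.077, 0.0041, -0.0256], [-0.0888, 0.0048, -0.0324], [-0.1002, 0.0054, -0.0399], [-0.1111, 0.006, -0.0481], [-0.1215, 0.0065, -0.0569], [-0.1314, 0.0071, -0.066], [-0.1407, 0.0076, -0.0754]]
[[-0.0001, -0.0017, -0.0], [-0.0002, -0.0033, -0.0], [-0.0003,
[... 229 characters left out ...]
11, -0.0198, -0.0]]
[-0.1447  0.0859] [-0.1816 -0.0003]
[[-0.0088, 0.0005, -0.0099], [-0.017, 0.0009, -0.0204], [-0.0246, 0.0013, -0.0312], [-0.0315, 0.0017, -0.0426], [-0.0378, 0.002, -0.0543], [-0.0434, 0.0023, -0.0663], [-0.0483, 0.0026, -0.0787], [-0.0524, 0.0028, -0.0913], [-0.0558, 0.003, -0.1042], [-0.0585, 0.0031, -0.1172], [-0.0604, 0.0032, -0.1304], [-0.0615, 0.0033, -0.1437]]
[[-0.0001, -0.0017, -0.0], [-0.0002, -0.0033, -0.0], [-0.0003, -0.005, -0.0], [-0.0004, -0.0066, -0.0], [-0.0004, -0.0083, -0.0], [-0.0005, -0.0099, -0.0], [-0.0006, -0.0116, -0.0], [-0.0007, -0.0132, -0.0], [-0.0008, -0.0149, -0.0], [-0.0009, -0.0165, -0.0], [-0.001, -0.0182, -0.0], [-0.0011, -0.0198, -0.0]]
```

Request:
servo_tool(linear=[[-0.0103, 0.0006, 0.002], [-0.0207, 0.0011, 0.004], [-0.0313, 0.0017, 0.006], [-0.042, 0.0023, 0.008], [-0.0527, 0.0028, 0.0095], [-0.0635, 0.0034, 0.0105], [-0.0744, 0.004, 0.011], [-0.0853, 0.0046, 0.011], [-0.0961, 0.0052, 0.011], [-0.107, 0.0057, 0.0107], [-0.1178, 0.0063, 0.01], [-0.1286, 0.0069, 0.0087]], dr=[[0, -0.0013, 0], [0, -0.0026, 0], [0, -0.004, 0], [0, -0.0053, 0], [0, -0.0066, 0], [0, -0.0079, 0], [0, -0.0092, 0], [0, -0.0106, 0], [0, -0.0119, 0], [0, -0.0132, 0], [0, -0.0145, 0], [0, -0.0159, 0]])

```text
time_s: 16.1
tcp_pos: [0.5907, 0.0547, 0.1291]
tcp_rot: [0.021, 0.813, -0.017, 0.581]
ft_force: [-0.0, -1.2, 5.1]
grip_width: 0.0629
```

```bash
python3 - <<'E'
from pl import *
s=st(); f=snap("wrist","w8"); g=snap("scene","s8")
for n,f in(("w",f),("s",g)):
    hsv=cv2.cvtColor(f["img"],cv2.COLOR_RGB2HSV); H,S,V=[hsv[...,i].astype(int) for i in range(3)]
    for nm,m in(("cork",(H<20)&(S>90)&(V>40)),("blue",(H>95)&(H<125)&(S>90)&(V>30))):
        for c in cv2.findContours(m.astype(np.uint8),cv2.RETR_EXTERNAL,cv2.CHAIN_APPROX_NONE)[0]:
            if cv2.contourArea(c)>60: print(n,nm,cv2.boundingRect(c),cv2.contourArea(c))
cv2.imwrite("pics/c8.png",np.hstack([cv2.resize(load("w8")["img"][:,:,::-1],(400,300)),cv2.resize(g["img"][120:300,170:410,::-1],(400,300),interpolation=cv2.INTER_CUBIC)]))
E
```

```text
t 16.1 q [ 0.045  0.949 -0.378  1.4    0.235  1.167  1.155] p [0.5907 0.0547 0.1291] F [-0.  -1.2  5.1] M [-0.   -0.24 -0.01] w 0.0629 x [-0.323  0.015 -0.946] jaw [ 0.054  0.999 -0.002]
w cork (206, 246, 108, 9) 706.5
w cork (105, 36, 92, 54) 2715.5
w blue (196, 254, 101, 19) 903.5
w blue (105, 57, 96, 37) 111.0
w blue (474, 0, 38, 165) 2295.5
s cork (0, 298, 38, 69) 1305.5
s cork (139, 248, 23, 23) 386.0
s cork (181, 222, 35, 21) 314.0
s cork (356, 191, 156, 193) 5987.0
s cork (492, 128, 20, 37) 404.0
s cork (187, 90, 43, 27) 905.5
s cork (0, 83, 89, 115) 5841.5
s cork (123, 81, 21, 37) 497.0
s blue (265, 202, 18, 43) 406.0
s blue (248, 113, 36, 42) 838.0
s blue (294, 78, 77, 94) 2443.5
```

```bash
cat > foot.py <<'E'
from h import *
def foot(name,z=0.0):
    f=load(name); hsv=cv2.cvtColor(f["img"],cv2.COLOR_RGB2HSV); H,S,V=[hsv[...,i].astype(int) for i in range(3)]
    m=(H>95)&(H<125)&(S>90)&(V>30)
    for c in cv2.findContours(m.astype(np.uint8),cv2.RETR_EXTERNAL,cv2.CHAIN_APPROX_NONE)[0]:
        x,y,w,h=cv2.boundingRect(c)
        if cv2.contourArea(c)>60 and y>170:
            a=cv2.approxPolyDP(cv2.convexHull(c),.02*cv2.arcLength(c,True),True)[:,0]
            print(cv2.contourArea(c),[(tuple(int(v) for v in p),ray(f,p,z)[0,:2].round(3).tolist(),ray(f,p,.14)[0,:2].round(3).tolist()) for p in a])
if __name__=="__main__":
    import sys; foot(sys.argv[1])
E
python3 foot.py s8
```

```text
406.0 [((276, 202), [0.526, 0.187], [0.602, 0.071]), ((282, 232), [0.611, 0.091], [0.675, -0.012]), ((270, 244), [0.607, 0.033], [0.672, -0.062]), ((265, 216), [0.532, 0.116], [0.607, 0.01])]
```

Request:
servo_tool(linear=[[-0.01, 0.0005, 0.0], [-0.02, 0.001, 0.0], [-0.03, 0.0015, -0.001], [-0.04, 0.002, -0.002], [-0.05, 0.0025, -0.004], [-0.06, 0.003, -0.006]], dr=[[0, -0.0015, 0], [0, -0.003, 0], [0, -0.005, 0], [0, -0.0065, 0], [0, -0.008, 0], [0, -0.01, 0]])

```text
time_s: 16.8
tcp_pos: [0.5538, 0.0562, 0.1244]
tcp_rot: [0.021, 0.804, -0.017, 0.593]
ft_force: [0.1, -0.8, -0.4]
grip_width: 0.063
```

```bash
python3 - <<'E'
from pl import *
s=st(); snap("scene","s9")
E
python3 foot.py s9
```

```text
t 16.8 q [ 0.05   0.896 -0.381  1.562  0.246  1.031  1.119] p [0.5538 0.0562 0.1244] F [ 0.1 -0.8 -0.4] M [-0.08 -0.77 -0.01] w 0.063 x [-0.295  0.015 -0.955] jaw [ 0.054  0.999 -0.001]
562.0 [((267, 193), [0.479, 0.205], [0.561, 0.086]), ((278, 230), [0.597, 0.091], [0.663, -0.012]), ((267, 243), [0.598, 0.031], [0.664, -0.064]), ((256, 212), [0.499, 0.115], [0.578, 0.008]), ((258, 202), [0.478, 0.154], [0.561, 0.043])]
```

```bash
python3 - <<'E'
from arc import *
L,D,t0,t1=arc(105,145,12); print(t0.round(4),t1.round(4)); print(L)
E
```

```text
[-0.0721  0.1288] [-0.1524  0.0769]
[[-0.0131, 0.0007, -0.0035], [-0.026, 0.0014, -0.0078], [-0.0387, 0.0021, -0.0129], [-0.051, 0.0027, -0.0186], [-0.0629, 0.0034, -0.0251], [-0.0745, 0.004, -0.0323], [-0.0857, 0.0046, -0.0401], [-0.0963, 0.0052, -0.0486], [-0.1065, 0.0057, -0.0577], [-0.1161, 0.0062, -0.0668], [-0.1252, 0.0067, -0.0765], [-0.1337, 0.0072, -0.0866]]
```

Request:
servo_tool(linear=[[-0.0131, 0.0007, -0.005], [-0.026, 0.0014, -0.01], [-0.0387, 0.0021, -0.0155], [-0.051, 0.0027, -0.021], [-0.0629, 0.0034, -0.0275], [-0.0745, 0.004, -0.0345], [-0.0857, 0.0046, -0.042]], dr=[[0, -0.001, 0], [0, -0.0025, 0], [0, -0.004, 0], [0, -0.0055, 0], [0, -0.007, 0], [0, -0.0085, 0], [0, -0.01, 0]])

```text
time_s: 17.55
tcp_pos: [0.5026, 0.059, 0.099]
tcp_rot: [0.022, 0.795, -0.016, 0.606]
ft_force: [1.5, -0.9, 0.0]
grip_width: 0.0632
```

```bash
python3 - <<'E'
from pl import *
s=st(); snap("scene","s10")
E
python3 foot.py s10
```

```text
t 17.55 q [ 0.041  0.866 -0.37   1.769  0.275  0.825  1.059] p [0.5026 0.059  0.099 ] F [ 1.5 -0.9  0. ] M [-0.15 -0.71 -0.02] w 0.0632 x [-0.264  0.015 -0.964] jaw [0.054 0.999 0.001]
747.0 [((252, 191), [0.432, 0.185], [0.521, 0.069]), ((277, 230), [0.594, 0.089], [0.661, -0.013]), ((266, 243), [0.596, 0.029], [0.662, -0.065]), ((243, 208), [0.454, 0.106], [0.54, 0.001]), ((245, 198), [0.433, 0.145], [0.521, 0.035])]
```

Request:
servo_tool(linear=[[-0.0113, 0.0006, -0.0102], [-0.0218, 0.0011, -0.021], [-0.0318, 0.0017, -0.0323], [-0.0407, 0.0021, -0.0442], [-0.049, 0.0026, -0.0567], [-0.0565, 0.003, -0.0698], [-0.0632, 0.0033, -0.0833], [-0.0688, 0.0036, -0.097], [-0.0738, 0.0038, -0.1113], [-0.0777, 0.004, -0.126], [-0.0807, 0.0042, -0.1403], [-0.0807, 0.0042, -0.1403]], dr=[[0, 0, 0], [0, 0, 0], [0, 0, 0], [0, 0, 0], [0, 0, 0], [0, 0, 0], [0, 0, 0], [0, 0, 0], [0, 0, 0], [0, 0, 0], [0, 0, 0], [0, 0, 0]])

```text
time_s: 18.8
tcp_pos: [0.4543, 0.0614, 0.014]
tcp_rot: [0.021, 0.795, -0.016, 0.606]
ft_force: [-1.2, -0.6, 0.6]
grip_width: 0.0633
```

```bash
python3 - <<'E'
from pl import *
s=st(); f=snap("scene","s11"); w=snap("wrist","w11")
cv2.imwrite("pics/c11.png",np.hstack([cv2.resize(w["img"][:,:,::-1],(400,300)),cv2.resize(f["img"][120:300,130:370,::-1],(400,300),interpolation=cv2.INTER_CUBIC)]))
E
python3 foot.py s11
```

```text
t 18.8 q [-0.009  0.971 -0.304  1.931  0.344  0.554  0.98 ] p [0.4543 0.0614 0.014 ] F [-1.2 -0.6  0.6] M [-0.02 -0.2  -0.01] w 0.0633 x [-0.266  0.015 -0.964] jaw [0.054 0.999 0.   ]
712.0 [((240, 205), [0.438, 0.111], [0.526, 0.005]), ((277, 231), [0.597, 0.086], [0.663, -0.016]), ((265, 242), [0.591, 0.03], [0.658, -0.064]), ((237, 223), [0.477, 0.044], [0.56, -0.052]), ((233, 213), [0.441, 0.07], [0.529, -0.03])]
```

Request:
servo_tool(linear=[[-0.0005, 0, -0.004], [-0.001, 0, -0.008], [-0.001, 0, -0.012], [-0.001, 0, -0.015], [-0.001, 0, -0.017], [-0.001, 0, -0.017]], dr=[[0, 0, 0], [0, 0, 0], [0, 0, 0], [0, 0, 0], [0, 0, 0], [0, 0, 0]])

```text
time_s: 19.5
tcp_pos: [0.4538, 0.0615, 0.0049]
tcp_rot: [0.022, 0.795, -0.016, 0.606]
ft_force: [-1.6, 0.6, 0.5]
grip_width: 0.0628
```

```bash
python3 - <<'E'
from pl import *
st()
E
```

```text
t 19.5 q [-0.013  0.987 -0.297  1.932  0.35   0.536  0.976] p [0.4538 0.0615 0.0049] F [-1.6  0.6  0.5] M [-0.02 -0.12  0.02] w 0.0628 x [-0.265  0.015 -0.964] jaw [0.054 0.999 0.   ]
```

Continue down gently until the counter takes the load.

Request:
servo_tool(linear=[[0, 0, -0.0025], [0, 0, -0.005], [0, 0, -0.005]], dr=[[0, 0, 0], [0, 0, 0], [0, 0, 0]])

```text
time_s: 19.8
tcp_pos: [0.4539, 0.0615, 0.0018]
tcp_rot: [0.022, 0.795, -0.016, 0.606]
ft_force: [-0.8, -0.3, 0.6]
grip_width: 0.0633
```

```bash
python3 - <<'E'
from pl import *
st(); w=snap("wrist","w12"); f=snap("scene","s12")
cv2.imwrite("pics/c12.png",np.hstack([cv2.resize(w["img"][:,:,::-1],(400,300)),cv2.resize(f["img"][170:260,200:320,::-1],(400,300),interpolation=cv2.INTER_CUBIC)]))
E
python3 foot.py s12
```

```text
t 19.8 q [-0.014  0.992 -0.295  1.932  0.352  0.53   0.975] p [0.4539 0.0615 0.0018] F [-0.8 -0.3  0.6] M [-0.01 -0.15 -0.05] w 0.0633 x [-0.265  0.015 -0.964] jaw [0.054 0.999 0.   ]
688.5 [((239, 208), [0.444, 0.098], [0.531, -0.005]), ((277, 230), [0.594, 0.089], [0.661, -0.013]), ((265, 242), [0.591, 0.03], [0.658, -0.064]), ((233, 221), [0.462, 0.043], [0.547, -0.053]), ((233, 215), [0.447, 0.064], [0.533, -0.036])]
```

View pics/c12.png

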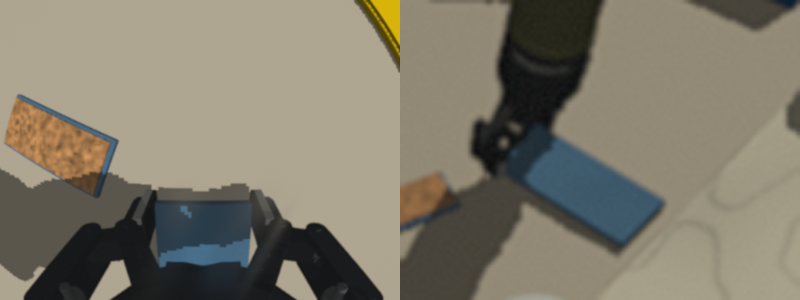

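The tile is blue side up, near end still in the grip and almost flat (far end at scene (265–277, 230–242)).

Request:
servo_tool(linear=[[0, 0, -0.0025], [0, 0, -0.004], [0, 0, -0.004]], dr=[[0, 0, 0], [0, 0, 0], [0, 0, 0]])

```text
time_s: 20.2
tcp_pos: [0.4538, 0.0615, -0.0005]
tcp_rot: [0.022, 0.795, -0.016, 0.606]
ft_force: [0.1, 0.3, 0.4]
grip_width: 0.0632
```

```bash
python3 - <<'E'
from pl import *
st()
E
```

```text
t 20.2 q [-0.015  0.996 -0.293  1.932  0.354  0.526  0.974] p [ 0.4538  0.0615 -0.0005] F [0.1 0.3 0.4] M [ 0.06 -0.15 -0.05] w 0.0632 x [-0.265  0.015 -0.964] jaw [0.054 0.999 0.   ]
```

Request:
servo_tool(linear=[[0, 0, -0.002], [0, 0, -0.004], [0, 0, -0.004]], dr=[[0, 0, 0], [0, 0, 0], [0, 0, 0]])

```text
time_s: 20.5
tcp_pos: [0.4538, 0.0615, -0.003]
tcp_rot: [0.022, 0.795, -0.016, 0.606]
ft_force: [-0.9, -0.4, -0.6]
grip_width: 0.0629
```

```bash
python3 - <<'E'
from pl import *
st(); w=snap("wrist","w13"); f=snap("top","t13")
hsv=cv2.cvtColor(w["img"],cv2.COLOR_RGB2HSV); H,S,V=[hsv[...,i].astype(int) for i in range(3)]
m=(H>95)&(H<125)&(S>80)&(V>30)
for b in blobw(w,m,.013): print(b)
print(w["img"][150:300,256].tolist()[::6])
E
```

```text
t 20.5 q [-0.016  1.001 -0.291  1.931  0.355  0.522  0.974] p [ 0.4538  0.0615 -0.003 ] F [-0.9 -0.4 -0.6] M [-0.02 -0.22  0.  ] w 0.0629 x [-0.265  0.015 -0.964] jaw [0.054 0.999 0.   ]
(array([257., 308.]), 0.4866, 0.0599, 0.0646, 0.0641, np.float32(176.6))
(array([ 99., 176.]), 0.4085, -0.0494, 0.1044, 0.0435, np.float32(63.6))
[[175, 165, 145], [174, 165, 145], [174, 165, 145], [174, 165, 145], [174, 165, 145], [174, 165, 145], [174, 165, 145], [174, 165, 145], [174, 165, 145], [175, 165, 145], [174, 165, 145], [174, 165, 145], [173, 165, 144], [174, 164, 145], [172, 163, 144], [172, 164, 144], [147, 139, 123], [94, 89, 80], [50, 56, 61], [50, 64, 74], [48, 63, 75], [46, 62, 74], [45, 61, 74], [43, 61, 74], [43, 62, 75]]
```

Request:
servo_tool(linear=[[0, 0, -0.002], [0, 0, -0.0035], [0, 0, -0.0035]], dr=[[0, 0, 0], [0, 0, 0], [0, 0, 0]])

```text
time_s: 20.9
tcp_pos: [0.4539, 0.0615, -0.0034]
tcp_rot: [0.021, 0.795, -0.016, 0.606]
ft_force: [-1.1, -0.4, 16.0]
grip_width: 0.0629
```

```bash
python3 - <<'E'
from pl import *
for i in range(3): st(); w=snap("wrist","w14")
hsv=cv2.cvtColor(w["img"],cv2.COLOR_RGB2HSV); H,S,V=[hsv[...,i].astype(int) for i in range(3)]
m=(H>95)&(H<125)&(S>80)&(V>30)
for b in blobw(w,m,.013)[:1]: print(b)
E
```

```text
t 20.9 q [-0.017  1.001 -0.29   1.931  0.356  0.521  0.973] p [ 0.4539  0.0615 -0.0034] F [-1.1 -0.4 16. ] M [-0.23  0.67 -0.02] w 0.0629 x [-0.265  0.014 -0.964] jaw [ 0.054  0.999 -0.   ]
t 20.95 q [-0.017  1.001 -0.29   1.931  0.356  0.521  0.973] p [ 0.4539  0.0615 -0.0034] F [-1.4 -0.1 15.1] M [-0.19  0.75  0.  ] w 0.0633 x [-0.265  0.014 -0.964] jaw [ 0.054  0.999 -0.   ]
t 21.0 q [-0.017  1.001 -0.29   1.931  0.356  0.521  0.973] p [ 0.4539  0.0615 -0.0034] F [-1.3  0.1 15.6] M [-0.2   0.63  0.02] w 0.0633 x [-0.265  0.014 -0.964] jaw [ 0.054  0.999 -0.   ]
(array([257., 309.]), 0.4878, 0.0599, 0.0674, 0.0637, np.float32(176.9))
```

Request:
servo_tool(linear=[[0, 0, 0.001], [0, 0, 0.0015], [0, 0, 0.0015], [0, 0, 0.0015]], dr=[[0, 0, 0], [0, 0, 0], [0, 0, 0], [0, 0, 0]], squeeze=20)

```text
time_s: 21.45
tcp_pos: [0.4538, 0.0615, -0.0034]
tcp_rot: [0.021, 0.795, -0.016, 0.606]
ft_force: [-0.2, -0.8, 7.7]
grip_width: 0.0634
```

Request:
servo_tool(linear=[[0, 0, 0.001], [0, 0, 0.002], [0, 0, 0.003], [0, 0, 0.004], [0, 0, 0.005]], dr=[[0, 0, 0], [0, 0, 0], [0, 0, 0], [0, 0, 0], [0, 0, 0]], gripper=1)

```text
time_s: 21.95
tcp_pos: [0.4539, 0.0615, -0.001]
tcp_rot: [0.022, 0.795, -0.016, 0.606]
ft_force: [-0.5, -0.1, 0.5]
grip_width: 0.0851
```

Request:
servo_tool(linear=[[0, 0, 0.03], [0, 0, 0.08], [0, 0, 0.15], [0, 0, 0.22], [0, -0.02, 0.3], [0, -0.08, 0.35], [0, -0.16, 0.38], [0, -0.24, 0.4], [0, -0.32, 0.4], [0, -0.4, 0.4], [0, -0.4, 0.4]], dr=[[0, 0, 0], [0, 0, 0], [0, 0, 0], [0, 0, 0], [0, 0, 0], [0, 0, 0], [0, 0, 0], [0, 0, 0], [0, 0, 0], [0, 0, 0], [0, 0, 0]])

```text
time_s: 23.05
tcp_pos: [0.4521, -0.1872, 0.2386]
tcp_rot: [0.024, 0.795, -0.023, 0.605]
ft_force: [-1.2, 0.1, 0.3]
grip_width: 0.0853
```

```bash
cat > meas.py <<'E'
from h import *
def tile(f):
    hsv=cv2.cvtColor(f["img"],cv2.COLOR_RGB2HSV); H,S,V=[hsv[...,i].astype(int) for i in range(3)]
    m=(H>90)&(H<130)&(S>60)&(V>30); g=blobs if f["fovy"]<70 else blobw
    return [b for b in g(f,m,.013,100)]
E
python3 - <<'E'
from pl import *
from meas import *
st(); f=snap("scene","s15"); t=snap("top","t15"); w=snap("wrist","w15"); print(w["fovy"])
for x in(f,t): print(*tile(x),sep="\n"); print()
hsv=cv2.cvtColor(w["img"],cv2.COLOR_RGB2HSV); H,S,V=[hsv[...,i].astype(int) for i in range(3)]
for b in blobw(w,(H<12)&(S>110)&(V>50),.105): print("cu",b)
for b in blobw(w,(H>90)&(H<130)&(S>60)&(V>30),.013): print("bl",b)
E
```

```text
t 23.05 q [ 0.488  0.644 -0.387  1.724  0.286  1.104  1.478] p [ 0.4521 -0.1872  0.2386] F [-1.2  0.1  0.3] M [ 0.03 -0.21 -0.08] w 0.0853 x [-0.266  0.012 -0.964] jaw [ 0.066  0.998 -0.006]
65.70646984690485
(array([253., 226.]), 0.5306, 0.0542, 0.1462, 0.0634, np.float32(176.8))
(array([309., 122.]), 0.3877, 0.6341, 0.5225, 0.3616, np.float32(90.2))

(array([123., 219.]), 0.4259, 0.5991, 0.433, 0.3142, np.float32(89.7))
(array([268., 193.]), 0.5271, 0.0566, 0.1476, 0.0626, np.float32(176.7))

cu (array([193., 189.]), 0.4213, -0.2454, 0.0584, 0.0546, np.float32(85.9))
bl (array([420., 246.]), 0.5308, 0.0552, 0.1502, 0.0646, np.float32(176.7))
```

```bash
python3 - <<'E'
from pl import *
t=load("top0"); P=ray(t,[(355,218.8),(355,187.5),(389.5,188.8),(388.8,218)],.105); print(P.round(3)[:,:2].tolist())
s=st(); q0=np.array(s["joints"])
for ph in(0,10):
  for th in(-3,20,-30):
    q=q0
    for X in((.4205,-.246,.16),(.4205,-.246,.062),(.53,.055,.2),(.53,.055,.08)):
        q,e,a=ik(np.array(X),toolR(th,ph),q); print(ph,th,q.round(2),round(e,4),round(a,2))
go([.4205,-.246,.19],toolR(-3.07,0)); go([.4205,-.246,.19],toolR(-30,0))
E
```

```text
[[0.419, -0.247], [0.532, -0.252], [0.528, -0.377], [0.422, -0.368]]
t 23.2 q [ 0.48   0.643 -0.397  1.727  0.282  1.103  1.476] p [ 0.4537 -0.1777  0.2389] F [ 0.7 -0.3  0.6] M [ 0.05 -0.28  0.01] w 0.0855 x [-0.265  0.016 -0.964] jaw [0.054 0.999 0.002]
0 -3 [ 0.66  0.65 -0.36  2.04  0.43  0.53  1.51] 0.0 0.0
0 -3 [ 0.54  0.82 -0.17  2.1   0.51  0.26  1.44] 0.0 0.0
0 -3 [-0.    0.62 -0.3   1.87  0.27  0.69  1.05] 0.0 0.0
0 -3 [-0.08  0.81 -0.19  1.96  0.35  0.4   0.99] 0.0 0.0
0 20 [ 0.74  0.66 -0.49  2.04  0.56  0.57  1.78] 0.0 0.0
0 20 [ 0.6   0.82 -0.26  2.1   0.69  0.3   1.66] 0.0 0.0
0 20 [ 0.08  0.64 -0.44  1.87  0.4   0.72  1.33] 0.0 0.0
0 20 [-0.02  0.82 -0.29  1.96  0.51  0.44  1.23] 0.0 0.0
0 -30 [ 0.56  0.63 -0.2   2.04  0.25  0.49  1.22] 0.0 0.0
0 -30 [ 0.49  0.82 -0.09  2.1   0.3   0.23  1.19] 0.0 0.0
0 -30 [-0.1   0.61 -0.14  1.88  0.13  0.66  0.73] 0.0 0.0
0 -30 [-0.14  0.81 -0.08  1.96  0.16  0.37  0.7 ] 0.0 0.0
10 -3 [ 0.61  0.7  -0.36  1.89  0.39  0.79  1.52] 0.0 0.0
10 -3 [ 0.55  0.86 -0.27  1.95  0.48  0.57  1.44] 0.0 0.0
10 -3 [ 0.06  0.71 -0.4   1.71  0.25  0.95  1.09] 0.0 0.0
10 -3 [ 0.02  0.88 -0.33  1.78  0.32  0.71  1.03] 0.0 0.0
10 20 [ 0.62  0.7  -0.44  1.93  0.55  0.79  1.74] 0.0 0.0
10 20 [ 0.55  0.86 -0.32  1.98  0.68  0.57  1.62] 0.0 0.0
10 20 [ 0.07  0.72 -0.49  1.71  0.38  1.    1.34] 0.0 0.0
10 20 [ 0.03  0.89 -0.41  1.78  0.49  0.76  1.25] 0.0 0.0
10 -30 [ 0.6   0.7  -0.26  1.88  0.21  0.76  1.27] 0.0 0.0
10 -30 [ 0.57  0.86 -0.2   1.93  0.26  0.55  1.23] 0.0 0.0
10 -30 [ 0.04  0.68 -0.29  1.74  0.08  0.88  0.8 ] 0.0 0.0
10 -30 [ 0.02  0.86 -0.25  1.82  0.13  0.62  0.78] 0.0 0.0
lin [-0.0553, -0.1139, -0.0815] dr [-0.0051, -0.0855, -0.0] rows 2
lin [-0.0553, -0.1139, -0.0815] dr [-0.0251, -0.0827, -0.1487] rows 4
```

Request:
servo_tool(linear=[[-0.02, -0.04, -0.02], [-0.04, -0.08, -0.05], [-0.0553, -0.1139, -0.0815], [-0.0553, -0.1139, -0.0815], [-0.0553, -0.1139, -0.0815], [-0.0553, -0.1139, -0.0815]], dr=[[-0.002, -0.03, 0], [-0.004, -0.06, 0], [-0.0051, -0.0855, 0], [-0.0051, -0.0855, 0], [-0.0051, -0.0855, 0], [-0.0051, -0.0855, 0]])

```text
time_s: 23.8
tcp_pos: [0.4228, -0.2449, 0.1907]
tcp_rot: [0.018, 0.706, -0.018, 0.708]
ft_force: [-0.2, -0.7, 0.6]
grip_width: 0.0857
```

```bash
python3 - <<'E'
from pl import *
st(); w=snap("wrist","w16")
hsv=cv2.cvtColor(w["img"],cv2.COLOR_RGB2HSV); H,S,V=[hsv[...,i].astype(int) for i in range(3)]
for b in blobw(w,(H<12)&(S>110)&(V>50),.105): print("cu",b)
print("cam",(-w["R"].T@w["t"]).round(3))
go([.4205,-.246,.062],toolR(-3.07,0))
E
```

```text
t 23.8 q [ 0.68   0.596 -0.391  2.008  0.384  0.605  1.552] p [ 0.4228 -0.2449  0.1907] F [-0.2 -0.7  0.6] M [ 0.01 -0.01  0.  ] w 0.0857 x [ 0.003 -0.    -1.   ] jaw [ 0.05   0.999 -0.   ]
cu (array([257., 192.]), 0.4178, -0.2471, 0.0599, 0.0557, np.float32(177.2))
cam [ 0.342 -0.241  0.333]
lin [-0.004, -0.0015, -0.2146] dr [0.0002, 0.0008, -0.001] rows 3
```

Request:
servo_tool(linear=[[-0.003, -0.002, -0.03], [-0.0047, -0.0035, -0.07], [-0.0047, -0.0035, -0.11], [-0.0047, -0.0035, -0.15], [-0.0047, -0.0035, -0.19], [-0.0047, -0.0035, -0.2146], [-0.0047, -0.0035, -0.2146]], dr=[[0, 0, 0], [0, 0, 0], [0, 0, 0], [0, 0, 0], [0, 0, 0], [0, 0, 0], [0, 0, 0]])

```text
time_s: 24.55
tcp_pos: [0.4187, -0.2472, 0.06]
tcp_rot: [0.018, 0.707, -0.018, 0.706]
ft_force: [-0.9, 0.3, 0.2]
grip_width: 0.0852
```

Request:
servo_tool(linear=[[0, 0, 0], [0, 0, 0], [0, 0, 0], [0, 0, 0], [0, 0, 0], [0, 0, 0], [0, 0, 0]], dr=[[0, 0, 0], [0, 0, 0], [0, 0, 0], [0, 0, 0], [0, 0, 0], [0, 0, 0], [0, 0, 0]], gripper=-1, squeeze=50)

```text
time_s: 25.25
tcp_pos: [0.419, -0.2487, 0.0624]
tcp_rot: [0.018, 0.706, -0.019, 0.708]
ft_force: [-0.3, 2.5, 6.8]
grip_width: 0.0592
```

Request:
servo_tool(linear=[[0, 0, 0.01], [0, 0, 0.04], [0, 0, 0.08], [0, 0, 0.13], [0, 0, 0.18], [0, 0, 0.23], [0, 0, 0.23]], dr=[[0, 0, 0], [0, 0, 0], [0, 0, 0], [0, 0, 0], [0, 0, 0], [0, 0, 0], [0, 0, 0]])

```text
time_s: 25.95
tcp_pos: [0.4196, -0.2502, 0.203]
tcp_rot: [0.018, 0.704, -0.021, 0.709]
ft_force: [1.3, -0.2, -1.7]
grip_width: 0.0589
```

```bash
python3 - <<'E'
from pl import *
from meas import *
s=st(); w=snap("wrist","w17"); f=snap("scene","s17"); go([.5308,.0552,.19],toolR(-3.07,0))
hsv=cv2.cvtColor(w["img"],cv2.COLOR_RGB2HSV); H,S,V=[hsv[...,i].astype(int) for i in range(3)]
ztop=s["tcp_pos"][2]+.043
for b in blobw(w,(H<12)&(S>110)&(V>50),ztop): print("cu",b)
print(*tile(f),sep="\n")
E
```

```text
t 25.95 q [ 0.708  0.577 -0.414  2.     0.384  0.632  1.557] p [ 0.4196 -0.2502  0.203 ] F [ 1.3 -0.2 -1.7] M [-0.05 -0.07  0.01] w 0.0589 x [ 0.007 -0.005 -1.   ] jaw [ 0.055  0.998 -0.004]
lin [0.1889, 0.5077, -0.0164] dr [0.0007, 0.0003, 0.0004] rows 7
cu (array([263., 291.]), 0.4156, -0.2489, 0.0649, 0.0582, np.float32(150.5))
(array([253., 226.]), 0.5306, 0.0542, 0.1463, 0.0634, np.float32(176.9))
(array([309., 122.]), 0.3872, 0.634, 0.522, 0.3618, np.float32(90.1))
```

Request:
servo_tool(linear=[[0.02, 0.05, 0], [0.04, 0.11, 0], [0.065, 0.175, 0], [0.09, 0.24, 0], [0.115, 0.31, 0], [0.14, 0.375, 0], [0.16, 0.43, -0.01], [0.175, 0.475, -0.03], [0.186, 0.503, -0.05], [0.186, 0.503, -0.08], [0.186, 0.503, -0.11], [0.186, 0.503, -0.11]], dr=[[0, 0, 0], [0, 0, 0], [0, 0, 0], [0, 0, 0], [0, 0, 0], [0, 0, 0], [0, 0, 0], [0, 0, 0], [0, 0, 0], [0, 0, 0], [0, 0, 0], [0, 0, 0]])

```text
time_s: 27.25
tcp_pos: [0.5265, 0.0522, 0.1301]
tcp_rot: [0.018, 0.709, -0.02, 0.704]
ft_force: [-1.6, -0.0, -1.4]
grip_width: 0.0592
```

```bash
python3 - <<'E'
from pl import *
s=st(); go([.5315,.0552,.082],toolR(-3.07,0))
w=snap("wrist","w18"); f=snap("scene","s18")
hsv=cv2.cvtColor(w["img"],cv2.COLOR_RGB2HSV); H,S,V=[hsv[...,i].astype(int) for i in range(3)]
for b in blobw(w,(H<12)&(S>110)&(V>50),s["tcp_pos"][2]+.043): print("cu",b)
hsv=cv2.cvtColor(f["img"],cv2.COLOR_RGB2HSV); H,S,V=[hsv[...,i].astype(int) for i in range(3)]
for b in blobs(f,(H<12)&(S>120)&(V>50),s["tcp_pos"][2]+.03): print("cu s",b)
E
```

```text
t 27.25 q [-0.009  0.731 -0.295  1.936  0.391  0.538  0.945] p [0.5265 0.0522 0.1301] F [-1.6 -0.  -1.4] M [-0.02 -0.    0.  ] w 0.0592 x [-0.007 -0.003 -1.   ] jaw [ 0.053  0.999 -0.004]
lin [0.0083, 0.005, -0.0801] dr [0.001, -0.0023, -0.0001] rows 1
cu (array([262., 289.]), 0.5226, 0.0535, 0.0638, 0.0571, np.float32(153.9))
cu s (array([254., 191.]), 0.5344, 0.0585, 0.0726, 0.0362, np.float32(125.1))
```

Request:
servo_tool(linear=[[0.005, 0.003, -0.02], [0.009, 0.004, -0.04], [0.009, 0.004, -0.06], [0.009, 0.004, -0.075], [0.009, 0.004, -0.083], [0.009, 0.004, -0.083], [0.009, 0.004, -0.083]], dr=[[0, -0.001, 0], [0.001, -0.0023, 0], [0.001, -0.0023, 0], [0.001, -0.0023, 0], [0.001, -0.0023, 0], [0.001, -0.0023, 0], [0.001, -0.0023, 0]])

```text
time_s: 28.05
tcp_pos: [0.535, 0.0553, 0.0837]
tcp_rot: [0.02, 0.704, -0.018, 0.71]
ft_force: [0.4, 0.3, -1.1]
grip_width: 0.0594
```

Request:
servo_tool(linear=[[0, 0, -0.0015], [0, 0, -0.003], [0, 0, -0.0045], [0, 0, -0.006], [0, 0, -0.006]], dr=[[0, 0, 0], [0, 0, 0], [0, 0, 0], [0, 0, 0], [0, 0, 0]])

```text
time_s: 28.55
tcp_pos: [0.5348, 0.0552, 0.0799]
tcp_rot: [0.02, 0.704, -0.018, 0.709]
ft_force: [0.3, -0.0, -1.8]
grip_width: 0.059
```

```bash
python3 - <<'E'
from pl import *
s=st()
E
```

```text
t 28.55 q [-0.047  0.817 -0.237  1.953  0.438  0.413  0.902] p [0.5348 0.0552 0.0799] F [ 0.3 -0.  -1.8] M [0.02 0.07 0.01] w 0.059 x [ 0.007  0.002 -1.   ] jaw [0.054 0.999 0.002]
```

Request:
servo_tool(linear=[[-0.002, 0, -0.0015], [-0.003, 0, -0.003], [-0.003, 0, -0.0045], [-0.003, 0, -0.006], [-0.003, 0, -0.0065], [-0.003, 0, -0.0065]], dr=[[0, 0.001, 0], [0, 0.002, 0], [0, 0.002, 0], [0, 0.002, 0], [0, 0.002, 0], [0, 0.002, 0]])

```text
time_s: 29.15
tcp_pos: [0.533, 0.0553, 0.076]
tcp_rot: [0.02, 0.706, -0.018, 0.707]
ft_force: [1.3, 0.6, -1.7]
grip_width: 0.0589
```

```bash
python3 - <<'E'
from pl import *
s=st()
E
```

```text
t 29.15 q [-0.047  0.824 -0.236  1.954  0.439  0.412  0.902] p [0.533  0.0553 0.076 ] F [ 1.3  0.6 -1.7] M [ 0.01 -0.04 -0.07] w 0.0589 x [ 0.001  0.002 -1.   ] jaw [0.054 0.999 0.002]
```

Request:
servo_tool(linear=[[0, 0, -0.0012], [0, 0, -0.0024], [0, 0, -0.003], [0, 0, -0.003]], dr=[[0, 0, 0], [0, 0, 0], [0, 0, 0], [0, 0, 0]])

```text
time_s: 29.55
tcp_pos: [0.5333, 0.0554, 0.0755]
tcp_rot: [0.02, 0.706, -0.018, 0.708]
ft_force: [-2.1, 1.3, 10.0]
grip_width: 0.0593
```

```bash
python3 - <<'E'
from pl import *
s=st()
E
```

```text
t 29.55 q [-0.048  0.824 -0.235  1.954  0.44   0.409  0.901] p [0.5333 0.0554 0.0755] F [-2.1  1.3 10. ] M [-0.23  0.55 -0.01] w 0.0593 x [ 0.002  0.002 -1.   ] jaw [0.054 0.999 0.002]
```

Seated at TCP z 0.0755 (expected 0.0754), 10 N. Release and withdraw upward.

Request:
servo_tool(linear=[[0, 0, 0.001], [0, 0, 0.001], [0, 0, 0.001], [0, 0, 0.001], [0, 0, 0.001], [0, 0, 0.001]], dr=[[0, 0, 0], [0, 0, 0], [0, 0, 0], [0, 0, 0], [0, 0, 0], [0, 0, 0]], gripper=1)

```text
time_s: 30.15
tcp_pos: [0.533, 0.0553, 0.0747]
tcp_rot: [0.02, 0.706, -0.018, 0.707]
ft_force: [0.6, 0.3, 0.3]
grip_width: 0.0853
```

Request:
servo_tool(linear=[[0, 0, 0.02], [0, 0, 0.05], [0, 0, 0.1], [0, 0, 0.15], [0, 0, 0.2], [0, 0, 0.26], [-0.05, 0.03, 0.28], [-0.1, 0.08, 0.28], [-0.15, 0.14, 0.28], [-0.15, 0.2, 0.28], [-0.15, 0.2, 0.28], [-0.15, 0.2, 0.28]], dr=[[0, 0, 0], [0, 0, 0], [0, 0, 0], [0, 0, 0], [0, 0, 0], [0, 0, 0], [0, 0, 0], [0, 0, 0], [0, 0, 0], [0, 0, 0], [0, 0, 0], [0, 0, 0]])

```text
time_s: 31.35
tcp_pos: [0.4429, 0.176, 0.2436]
tcp_rot: [0.019, 0.706, -0.017, 0.708]
ft_force: [0.3, -0.7, -0.6]
grip_width: 0.0851
```

```bash
python3 - <<'E'
from pl import *
from meas import *
s=st(); f=snap("scene","s20"); t=snap("top","t20")
for n,x in(("s",f),("t",t)):
    hsv=cv2.cvtColor(x["img"],cv2.COLOR_RGB2HSV); H,S,V=[hsv[...,i].astype(int) for i in range(3)]
    for b in blobs(x,(H<12)&(S>120)&(V>50),.118): print(n,"cu",b)
    print(*tile(x),sep="\n")
cv2.imwrite("pics/fin.png",np.hstack([cv2.resize(f["img"][110:380,90:450,::-1],(400,300)),cv2.resize(t["img"][70:310,80:400,::-1],(400,300))]))
E
```

```text
t 31.35 q [-0.216  0.497 -0.39   1.98   0.28   0.713  0.742] p [0.4429 0.176  0.2436] F [ 0.3 -0.7 -0.6] M [-0.06  0.01 -0.  ] w 0.0851 x [ 0.002  0.002 -1.   ] jaw [0.052 0.999 0.002]
s cu (array([253., 205.]), 0.5412, 0.047, 0.0714, 0.054, np.float32(124.8))
(array([252., 227.]), 0.5307, 0.0543, 0.1464, 0.063, np.float32(177.1))
(array([306., 122.]), 0.3855, 0.6339, 0.5214, 0.3655, np.float32(90.0))
t cu (array([271., 184.]), 0.5422, 0.0499, 0.0542, 0.0332, np.float32(56.2))
(array([123., 219.]), 0.4259, 0.5991, 0.433, 0.3142, np.float32(89.7))
```

View pics/fin.png

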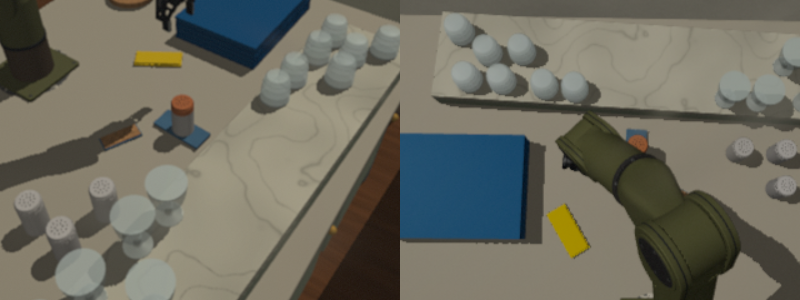

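The shaker stands upright on the blue tile. Its corrected lid position is about (0.531, 0.054), against a tile centre of (0.531, 0.055), and the other glasses and shakers are in place. Handing in.

```bash
python3 -c "
from station import sign_off
print(sign_off())"
```

```text
the job is handed in; nothing more can be done
None
```

The tile is turned over, flat on the counter with the blue glaze up, and the copper-lid shaker stands upright on its middle. I handed the job in at about 31 s of the 67 s allowed.

- **Turning the tile:** I stood it on a short end against the ledge and let go. I then took it again from above in a light 25 N grip, tipped it past upright and lowered it to the counter while held. Its foot slid about 3 cm toward the robot on the way.
- **Last checks on the tile:** After release it measured about 150 × 64 mm at the right height, with its centre at (0.531, 0.055).
- **Last checks on the shaker:** The lid works out at about (0.531, 0.054), a millimetre or so from the tile's centre. That figure corrects for a view offset I had measured on the shaker earlier. The gripper is open and clear, and the other shakers and glasses look untouched in the scene and top views.
- **Readings that disagreed:**
  - The tile leaned at 66–68° against the ledge, not the 78° I planned.
  - Ledge-front estimates ranged from 0.652 to 0.662 m, so I used contact force there.
  - At the end of laying down, I read 16 N and could not tell whether the tile or the fingertips touched first. Any drop on opening the fingers was at most a millimetre or two.
  - In the final top view the arm hid the tile and part of the lid, so the final position rests on the scene view.

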